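# Set the head plates on the post stubs for tacking

## Task

Five cut steel head plates lie in two piles among five post stubs bolted to the welding bench. Take the piles apart from the top and lay each plate gently, without dropping it, flat on the open top of the post whose tube has its shape and size (oblong on oblong, large square on large square, small square on small square, large disc on the large pipe, small disc on the small pipe), centred so that it covers the mouth with an even overhang, and with straight sides square to the tube. Leave all five lying there, ready to be tacked.

Things in the scene. Friction and masses are not known exactly. Their poses are not given: they have to be found in the camera images.
- plate_oblong: Oblong head plate, 96 x 56 mm with a dark bolt hole near each end. Bare grey steel, 12 mm thick, loose. Origin: centre of its underside; z up. x along the 96 mm side, y along the 56 mm side. About 0.5 kg. It lies flat on the bench at the bottom of one of the two piles, with other plates upon it (plates in a pile are stacked within about 5 mm of each other's centre, each turned its own way).
- plate_square: Large square head plate, 62 x 62 mm with a small dark hole at each corner. Bare grey steel, 12 mm thick, loose. Origin: centre of its underside; z up. x and y along its sides. About 0.36 kg. It lies flat on the bench at the bottom of the other pile.
- disc_large: Large round head plate, 48 mm diameter. Bare grey steel, 12 mm thick, loose. Origin: centre of its underside; z up. About 0.17 kg. It lies directly on one of the two bottom plates, in either pile, and carries the small disc.
- plate_small: Small square head plate, 44 x 44 mm, plain. Bare grey steel, 12 mm thick, loose. Origin: centre of its underside; z up. x and y along its sides. About 0.18 kg. It lies on top of the bottom plate of the pile that has no discs.
- disc_small: Small round head plate, 34 mm diameter. Bare grey steel, 12 mm thick, loose. Origin: centre of its underside; z up. About 0.085 kg. It lies on top of the large disc, as the third and top piece of that pile. Piles and posts stand at least 135 mm apart, centre to centre; nothing else near them is taller than the posts, and a welded tee left farther out on the bench is 65 mm tall.
- post_oblong: Post of oblong tube 80 x 40 mm (outside) on a 120 x 84 mm foot plate. Fixed (bolted to the bench), 60 mm tall in all: 10 mm rusty foot plate with four bolt heads, then a dark grey tube standing upright on its centre, 4 mm wall, open at the top. Origin: centre of the foot plate's underside at bench height, so the tube's mouth is 60 mm above it on its z axis (up). x along the 80 mm side, y along the 40 mm side. Takes the oblong plate.
- post_square: Post of large square tube 50 x 50 mm on a 96 x 96 mm foot plate. Fixed (bolted to the bench), 60 mm tall in all: 10 mm rusty foot plate with four bolt heads, then a dark grey tube standing upright on its centre, 4 mm wall, open at the top. Origin: centre of the foot plate's underside at bench height, so the tube's mouth is 60 mm above it on its z axis (up). x and y along the tube's sides. Takes the large square plate.
- post_small: Post of small square tube 32 x 32 mm on an 80 x 80 mm foot plate. Fixed (bolted to the bench), 60 mm tall in all: 10 mm rusty foot plate with four bolt heads, then a dark grey tube standing upright on its centre, 4 mm wall, open at the top. Origin: centre of the foot plate's underside at bench height, so the tube's mouth is 60 mm above it on its z axis (up). x and y along the tube's sides. Takes the small square plate.
- post_pipe: Post of large round pipe 38 mm in diameter on an 84 x 84 mm foot plate. Fixed (bolted to the bench), 60 mm tall in all: 10 mm rusty foot plate with four bolt heads, then a dark grey tube standing upright on its centre, 4 mm wall, open at the top. Origin: centre of the foot plate's underside at bench height, so the tube's mouth is 60 mm above it on its z axis (up). Takes the large disc.
- post_pipe_small: Post of small round pipe 25 mm in diameter on a 74 x 74 mm foot plate. Fixed (bolted to the bench), 60 mm tall in all: 10 mm rusty foot plate with four bolt heads, then a dark grey tube standing upright on its centre, 4 mm wall, open at the top. Origin: centre of the foot plate's underside at bench height, so the tube's mouth is 60 mm above it on its z axis (up). Takes the small disc.
Mind the look-alikes: they are no part of the job. What is shaped like the disc_small but purple is not meant.

How it is judged:
At the end, for the whole second after the job is handed in: Every head plate rests flat (within 3 degrees) on the mouth of its own post, its centre within 8 mm of the tube's axis; the oblong plate's long side is along the oblong tube's and both square plates are square to their tubes, within 11 degrees; all are released and at rest (horizontal distance between plate_oblong and post_oblong below 0.008 m and z of plate_oblong in the frame of post_oblong between 0.057 and 0.064 m and angle between each of plate_oblong, plate_square, disc_large, plate_small, disc_small's own z axis and vertical below 0.06 rad and linear speed of each of plate_oblong, plate_square, disc_large, plate_small, disc_small below 0.02 m/s and angle between the x axis of plate_oblong and the x axis of post_oblong, either way round below 0.2 rad and horizontal distance between plate_square and post_square below 0.008 m and z of plate_square in the frame of post_square between 0.057 and 0.064 m and (angle between the x axis of plate_square and the x axis of post_square, either way round below 0.2 rad or angle between the x axis of plate_square and the y axis of post_square, either way round below 0.2 rad) and horizontal distance between disc_large and post_pipe below 0.008 m and z of disc_large in the frame of post_pipe between 0.057 and 0.064 m and horizontal distance between plate_small and post_small below 0.008 m and z of plate_small in the frame of post_small between 0.057 and 0.064 m and (angle between the x axis of plate_small and the x axis of post_small, either way round below 0.2 rad or angle between the x axis of plate_small and the y axis of post_small, either way round below 0.2 rad) and horizontal distance between disc_small and post_pipe_small below 0.008 m and z of disc_small in the frame of post_pipe_small between 0.057 and 0.064 m); the robot touches nothing.
It fails at once if the plate oblong is dropped (falls freely from more than about 12 mm) (linear speed of plate_oblong above 0.5 m/s and contact force between the fingers and plate_oblong below 0.1 N).
It fails at once if the plate square is dropped (falls freely from more than about 12 mm) (linear speed of plate_square above 0.5 m/s and contact force between the fingers and plate_square below 0.1 N).
It fails at once if the disc large is dropped (falls freely from more than about 12 mm) (linear speed of disc_large above 0.5 m/s and contact force between the fingers and disc_large below 0.1 N).
It fails at once if the plate small is dropped (falls freely from more than about 12 mm) (linear speed of plate_small above 0.5 m/s and contact force between the fingers and plate_small below 0.1 N).
It fails at once if the disc small is dropped (falls freely from more than about 12 mm) (linear speed of disc_small above 0.5 m/s and contact force between the fingers and disc_small below 0.1 N).
It also fails if it takes over 125 s, if anything falls off the work surface, if the arm or the gripper's body presses on something with over 40 N, if the wrist force passes 120 N, or if a joint passes its speed limit or range.

## Robot

A 7-joint arm with a two-finger parallel gripper is mounted at the origin on the work surface. World frame = base frame: x ahead of the robot, y to its left, z up, the work surface at z = 0. Lengths are in m, angles in rad, forces in N, time in s.
With the tool pointing down it reaches from about 0.35 to 0.9 m from the base axis. Payload 8.1 kg.
Tool frame: the origin (TCP) lies midway between the tips of the shut fingers; the grasp point (between the pads) lies 19 mm behind it; z points along the fingers, y is the line along which they close (so a half turn about z gives the same grasp; the last joint's range is limited). The gripper opens to 85 mm and grips with 20 to 120 N. Pads are 22 mm wide; open, the fingers measure 114 mm over their backs; the gripper's body (76 mm by 85 mm) begins 54 mm behind the grasp point. The pads swing forward as they close: fully open they stand 13 mm farther back than shut.
Start: joints at [-1.419, 0.434, 0.025, 1.573, -0.012, 1.134, -0.075], TCP at [0.158, 0.605, 0.21] pointing down, gripper open.
Joint ranges: [-2.62, 2.62], [-0.44, 2.09], [-1.27, 1.32], [0.08, 2.57], [-1.32, 4.46], [0.12, 2], [-2.74, 2.74]. Speed limits (rad/s): [2.22, 2.22, 3.01, 3.01, 3.14, 3.14, 3.14].

## Interface

Orientations are given as a unit quaternion [w, x, y, z].
In Python, from workcell import arm gives the robot as it stands.
- The arm moves only by the tool play_rows, never from a script. Its argument "deltas" is a list of rows, each a list of 4 numbers: the shift along the tool's x, y, z in units of 0.15 m (1.0 is 0.15 m), then the turn about the tool's z in units of 2 rad (1.0 is 2 rad). In form: [[x, y, z, twist], ...]. A call has 1 to 12 rows; each row is the pose to reach, as a shift and turn from the pose commanded when the call began, along the tool's axes at that moment; what a row does not reach only later rows make up. A row lasts 1/8 s, in which the tool goes at most 62.5 mm and 10.7 degrees, less where a joint would pass 70% of its speed; a pose out of reach is approached as far as the arm can. A call with a number of a shift or a turn outside -1 to 1 is refused whole. A call with a gripper value outside its range is refused whole. "claw" is the gripper's target within -1 to 1 (fully open at 1, half-way at 0, shut at -1), set as the call begins (left out, the last holds). The fingers move at their own pace and stop on an object; the grip force is fixed at half the most. Time passes only in rows, so rows that repeat a pose let the fingers close. It gives the time, the measured TCP pose, the force, the opening and the grip force at its end, in the units of the state.
- arm.get_obs(): the state, without advancing time (a new reading comes with each control period).
- arm.read_camera(name): name is "scene" or "top" or "wrist"; returns the picture (420x560x3 uint8, red, green, blue); there is no depth.
- arm.camera_params(name): a dict with "fov_y" (degrees; the focal length in pixels is half the picture's height over the tangent of half this angle, whatever the lens; pixels are square), "cx", "cy" (the principal point, pixels), "cam_to_world" (4x4, takes a point from camera to world coordinates). Camera axes: x right, y down, z forward; pixel columns grow to the right and rows downward; lengths in m; the calibration is good to about 2 mm. A picture is of the moment at which its call begins: read the wrist's pose just before it. camera_params takes no time and is no camera call; for the wrist camera it gives the pose at the moment of the call.
- arm.job_done(): hands the job in; it is judged then, once.
Trained networks look in the newest picture that a camera, given by its name, has taken for a name from the list of things; names that differ only in an ending like _2 or _b are one class to them, and where a whole thing is asked for, a point or a joint stands for the part that bears it (a point fixed in the world has none). Each returns a list of dicts, best first, with "conf" (0 to 1); they miss things now and then, are a little off and sometimes report something else, mostly with a low value. They report only what shows in the picture. A call takes as long as a camera call. They do not tell look-alikes from the thing itself.
- arm.boxes_of(name, camera): "position" ([x, y, z] in m, in world coordinates, good to about 4 mm: the middle of the surface that is visible of it).
- arm.masks_of(name, camera): "pixels" (420x560 bool, what is visible of it).
- arm.mark_of(name, camera): "position" ([x, y, z] in m, in world coordinates, good to about 4 mm: a listed point, or the origin of a listed thing).
The state is a dict: "time_s": time; "qpos": joint angles; "joint_velocities": joint speeds; "joint_efforts": joint torques, N m; "tcp_pos": TCP position; "orientation": TCP orientation; "wrist_force": force on the tool from outside, world axes, zero at the start; "wrist_torque": the same for the moment, N m; "opening": opening from 0.0 (shut) to 1.0 (fully open); "gripper_force": force on a finger pad.
Only numpy, scipy, OpenCV 4.12 (cv2) and the standard library are available. Lean on these libraries where they do the work, as an engineer would, in place of code of your own. Each camera call takes 0.05 s, during which the arm holds its last target. There are 200 camera calls.

## Working session

There is one attempt and no reset: what is moved stays moved. The work goes in short steps, Python scripts to look and compute and a tool call to move; the robot and the scene stay as the last step left them, time stands still between calls to the robot, and variables do not carry over. Pictures are saved under pics/ and viewed, at most 14 in all, crops included, and the job is handed in when it is done.

Besides the shell and the picture viewer there is one more tool, called after "Request:" by a JSON object that holds its "method" and its "body", one argument or row to a line. play_rows: Moves the arm, as the interface text tells. Its arguments: {"type":"object","properties":{"deltas":{"type":"array"},"claw":{"type":"number"}},"required":["deltas"]}

```bash
mkdir -p pics
cat > h.py <<'E'
import numpy as np,cv2
from workcell import arm
def snap(c,f=None):
    P=arm.camera_params(c); im=arm.read_camera(c)
    if f: cv2.imwrite('pics/'+f,im[:,:,::-1])
    return im,P
def foc(P): return 210/np.tan(np.radians(P['fov_y'])/2)
def ray(P,uv,z):
    uv=np.atleast_2d(uv).astype(float);f=foc(P);T=np.array(P['cam_to_world'])
    d=np.c_[(uv[:,0]-P['cx'])/f,(uv[:,1]-P['cy'])/f,np.ones(len(uv))]@T[:3,:3].T
    o=T[:3,3]; return o+d*((z-o[2])/d[:,2])[:,None]
def proj(P,X):
    T=np.array(P['cam_to_world']);p=(np.atleast_2d(X)-T[:3,3])@T[:3,:3];f=foc(P)
    return np.c_[p[:,0]/p[:,2]*f+P['cx'],p[:,1]/p[:,2]*f+P['cy']]
E
python3 - <<'E'
from h import *
o=arm.get_obs();print(o['time_s'],o['tcp_pos'],o['orientation'],o['opening'])
im,P=snap('top','t0.png');print(P)
im,P=snap('scene','s0.png');
for n in ['plate_oblong','plate_square','disc_large','plate_small','disc_small','post_oblong','post_square','post_small','post_pipe','post_pipe_small']:
    for c in ['top','scene']:
        print(n,c,[(np.round(d['position'],3),round(d['conf'],2)) for d in arm.mark_of(n,c)][:3])
E
```

```text
0.0 [0.15746404 0.60427339 0.20941186] [-1.69665998e-05  1.27091533e-01  9.91890664e-01 -8.07448500e-04] 0.9981617082601213
{'fov_y': 54.25801957898464, 'cx': 288.19537812816384, 'cy': 209.40849541262628, 'cam_to_world': array([[ 2.90843754e-04, -9.89387553e-01,  1.45300331e-01,
         4.23694073e-01],
       [-9.99990604e-01,  3.40694857e-04,  4.32153368e-03,
        -1.56039612e-02],
       [-4.32517471e-03, -1.45300222e-01, -9.89378157e-01,
         7.82927881e-01],
       [ 0.00000000e+00,  0.00000000e+00,  0.00000000e+00,
         1.00000000e+00]])}
plate_oblong top [(array([ 0.471,  0.083, -0.002]), 0.82)]
plate_oblong scene [(array([0.47 , 0.082, 0.004]), 0.84)]
plate_square top [(array([ 0.465, -0.084, -0.003]), 0.59)]
plate_square scene [(array([ 0.465, -0.089, -0.001]), 0.97), (array([ 0.462, -0.085,  0.01 ]), 0.16)]
disc_large top [(array([0.471, 0.083, 0.012]), 0.76)]
disc_large scene [(array([0.469, 0.084, 0.011]), 0.63)]
plate_small top [(array([ 0.46 , -0.084,  0.012]), 0.94)]
plate_small scene [(array([ 0.464, -0.086,  0.012]), 0.91)]
disc_small top [(array([0.47 , 
[... 188 characters left out ...]
66)]
post_oblong top [(array([ 0.437, -0.284,  0.003]), 0.65), (array([0.465, 0.088, 0.021]), 0.31)]
post_oblong scene [(array([ 0.438, -0.284, -0.001]), 0.71)]
post_square top [(array([ 0.626,  0.291, -0.002]), 0.82), (array([0.469, 0.086, 0.02 ]), 0.39)]
post_square scene [(array([ 0.629,  0.294, -0.002]), 0.72)]
post_small top [(array([ 0.619,  0.112, -0.005]), 0.81), (array([ 0.47,  0.08, -0.  ]), 0.46)]
post_small scene [(array([0.62 , 0.117, 0.002]), 0.6)]
post_pipe top [(array([ 0.626, -0.053,  0.   ]), 0.85)]
post_pipe scene [(array([ 0.628, -0.05 , -0.002]), 0.66)]
post_pipe_small top [(array([0.441, 0.263, 0.001]), 0.69)]
post_pipe_small scene [(array([0.442, 0.268, 0.001]), 0.57)]
```

View pics/t0.png

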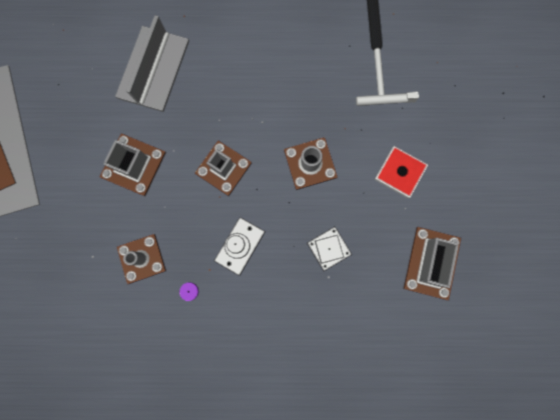

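View pics/s0.png

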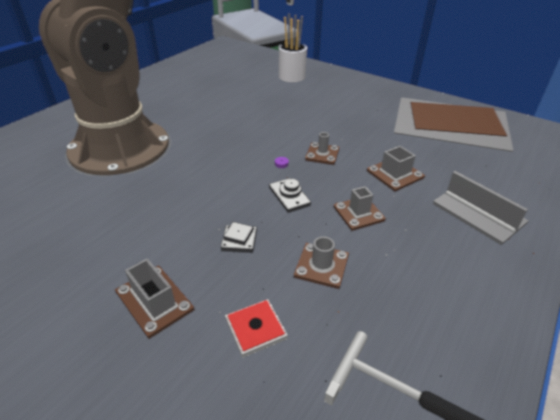

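The top view shows the oblong pile at pixel (240,245) with the discs on it, and the square pile at (329,248). The posts are at (133,163) square, (223,167) small square, (311,162) pipe, (141,258) small pipe and (433,263) oblong. The purple disc at (188,291) is a decoy. I'll refine centres and yaws next.

Run:
```python
from h import *
im,P=snap('top')
hsv=cv2.cvtColor(im,cv2.COLOR_RGB2HSV)
g=im.astype(int)
rust=((g[:,:,0]-g[:,:,2]>25)&(g[:,:,0]<170)&(hsv[:,:,1]>90)&(g[:,:,0]>g[:,:,1]+15))
white=((g.min(2)>150))
def rect(mask,z,c,r=48):
    y,x=np.nonzero(mask);k=np.hypot(x-c[0],y-c[1])<r
    W=ray(P,np.c_[x[k],y[k]],z)[:,:2]
    (cx,cy),(w,h),a=cv2.minAreaRect((W*1000).astype(np.float32)); return np.round([cx,cy,w,h,a],1)
for n,c in dict(sq=(133,163),small=(223,167),pipe=(311,162),psm=(141,258),obl=(433,263)).items(): print(n,rect(rust,.01,c))
print('obl plate',rect(white,.012,(240,245)));print('sq plate',rect(white,.012,(329,248),35))
a=cv2.resize(im[205:295,190:380],None,fx=4,fy=4,interpolation=cv2.INTER_CUBIC)
cv2.imwrite('pics/c1.png',a[:,:,::-1])
```

```text
sq [626.5 290.2  94.9  93.9  67.3]
small [619.5 114.3  78.5  78.   56.3]
pipe [628.4 -54.3  82.8  81.9  16.5]
psm [444.4 264.5  72.5  73.1  19.2]
obl [ 436.7 -281.    83.1  117.9   75.4]
obl plate [468.2  80.2  52.8  92.8  60.4]
sq plate [463.4 -88.8  59.   59.1  30.7]
```

View pics/c1.png

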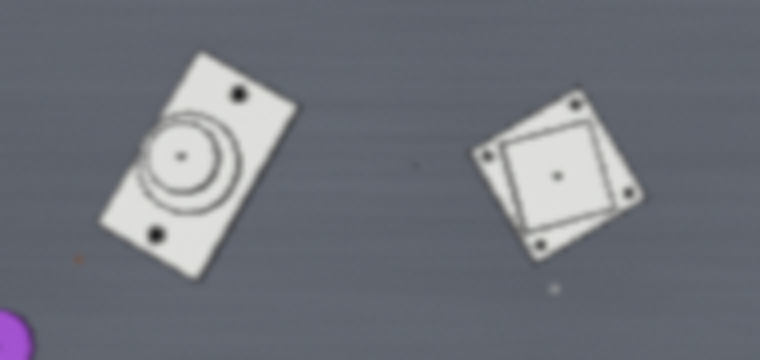

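```bash
cat > plan.py <<'E'
import numpy as np
def step(cur,tgt,n=None):
    """cur,tgt=(x,y,z,psi deg of tool y). prints per-call end deltas (tool units), returns pose reached"""
    cur=np.array(cur,float);tgt=np.array(tgt,float)
    k=1
    while True:
        c=cur.copy();out=[];ok=True
        for i in range(k):
            t=cur+(tgt-cur)*(i+1)/k;a=np.radians(c[3]);d=t-c
            r=np.round([(-np.sin(a)*d[0]+np.cos(a)*d[1])/.15,(np.cos(a)*d[0]+np.sin(a)*d[1])/.15,-d[2]/.15,-np.radians(d[3])/2],3)
            ok&=bool(np.all(abs(r)<=1)); out.append(r)
            x=np.array([-np.sin(a),np.cos(a)]);y=np.array([np.cos(a),np.sin(a)])
            c=np.r_[c[:2]+.15*(r[0]*x+r[1]*y),c[2]-.15*r[2],c[3]-np.degrees(2*r[3])]
        if ok:break
        k+=1
    for r in out: print('  call',r.tolist(),'mm',int(np.linalg.norm(r[:3])*150),'deg',round(np.degrees(2*abs(r[3]))))
    return c
E
python3 - <<'E'
from h import *;from plan import step
P=arm.camera_params('top')
for n,uv,z in [('ds',(235.25,244),.036),('ps',(329.5,249),.024),('dl',(237.3,245.75),.024)]: print(n,ray(P,uv,z).round(4))
c=(.158,.605,.21,75.4)
c=step(c,(.470,.084,.13,60));print(c)
E
```

```text
ds [[0.4698 0.084  0.036 ]]
ps [[ 0.4613 -0.0885  0.024 ]]
dl [[0.4673 0.0818 0.024 ]]
  call [-0.722, -0.709, 0.133, 0.034] mm 153 deg 4
  call [-0.769, -0.659, 0.134, 0.033] mm 153 deg 4
  call [-0.81, -0.606, 0.133, 0.034] mm 153 deg 4
  call [-0.85, -0.55, 0.133, 0.033] mm 153 deg 4
[ 0.47003488  0.0839923   0.13005    60.04473109]
```

Request:
{"method": "play_rows", "body": {
  "deltas": [
    [-0.24,-0.24,0.04,0.01],
    [-0.48,-0.47,0.09,0.02],
    [-0.722,-0.709,0.133,0.034]
  ],
  "claw": 1
}}

```text
time_s: 1.52
tcp_pos: [0.2363, 0.4733, 0.1901]
orientation: [0.0, 0.161, 0.987, 0.0]
wrist_force: [0.2, -0.1, -0.1]
opening: 0.999
gripper_force: 0.0
```

Request:
{"method": "play_rows", "body": {
  "deltas": [
    [-0.26,-0.22,0.04,0.01],
    [-0.51,-0.44,0.09,0.02],
    [-0.769,-0.659,0.134,0.033]
  ]
}}

```text
time_s: 1.9
tcp_pos: [0.3143, 0.343, 0.1702]
orientation: [0.0, 0.194, 0.981, 0.0]
wrist_force: [0.3, 0.3, -0.7]
opening: 1.003
gripper_force: 0.0
```

Request:
{"method": "play_rows", "body": {
  "deltas": [
    [-0.27,-0.2,0.04,0.01],
    [-0.54,-0.4,0.09,0.02],
    [-0.81,-0.606,0.133,0.034]
  ]
}}

```text
time_s: 2.28
tcp_pos: [0.3924, 0.2128, 0.1503]
orientation: [0.0, 0.227, 0.974, 0.0]
wrist_force: [0.7, 0.4, 0.2]
opening: 0.997
gripper_force: 0.0
```

Request:
{"method": "play_rows", "body": {
  "deltas": [
    [-0.28,-0.18,0.04,0.01],
    [-0.56,-0.37,0.09,0.02],
    [-0.85,-0.55,0.133,0.033],
    [-0.85,-0.55,0.133,0.033],
    [-0.85,-0.55,0.133,0.033]
  ]
}}

```text
time_s: 2.9
tcp_pos: [0.4693, 0.0842, 0.1303]
orientation: [-0.0, 0.258, 0.966, 0.0]
wrist_force: [-0.3, 1.4, 0.3]
opening: 1.0
gripper_force: 0.0
```

Run:
```python
from h import *
o=arm.get_obs();print(o['time_s'],o['tcp_pos'],o['orientation'],o['wrist_force'])
im,P=snap('wrist','w1.png')
print(np.round(np.array(P['cam_to_world'])[:3,3],3))
for n,X in dict(ds=(.4698,.084,.036),dl=(.4673,.0818,.024),ob=(.4682,.0802,.012),tcp=o['tcp_pos']).items(): print(n,proj(P,X).round(1))
```

```text
2.9 [0.46934775 0.08422592 0.1302523 ] [-1.74189397e-04  2.58496373e-01  9.66012203e-01  1.33267089e-04] [-0.33206795  1.40766446  0.30866903]
[0.399 0.126 0.293]
ds [[277.2 204.2]]
dl [[274.  199.3]]
ob [[273.2 197.4]]
tcp [[276.7 249.5]]
```

View pics/w1.png

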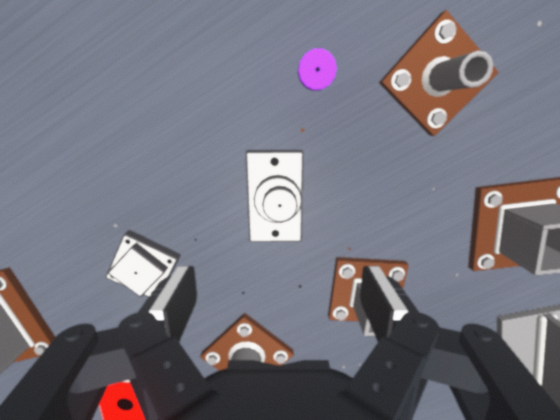

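The wrist view shows the small disc at (279,205) against a predicted (277,204), so the estimate holds. Descending to grasp.

Request:
{"method": "play_rows", "body": {
  "deltas": [
    [0,0,0.2,0],
    [0,0,0.4,0],
    [0,0,0.55,0],
    [0,0,0.65,0],
    [0,0,0.7,0],
    [0,0,0.7,0],
    [0,0,0.7,0]
  ]
}}

```text
time_s: 3.82
tcp_pos: [0.4701, 0.084, 0.0259]
orientation: [0.0, 0.258, 0.966, 0.0]
wrist_force: [0.0, -0.6, 0.9]
opening: 1.001
gripper_force: 0.0
```

Request:
{"method": "play_rows", "body": {
  "deltas": [
    [0,0,0,0],
    [0,0,0,0],
    [0,0,0,0],
    [0,0,0,0],
    [0,0,0,0],
    [0,0,0,0],
    [0,0,0,0],
    [0,0,0,0]
  ],
  "claw": -1
}}

```text
time_s: 4.82
tcp_pos: [0.4696, 0.0838, 0.0253]
orientation: [0.0, 0.258, 0.966, 0.0]
wrist_force: [0.2, -0.1, -0.3]
opening: -0.004
gripper_force: 0.0
```

Run:
```python
from plan import step
c=(.4700,.0840,.025,60)
for t in [(.47,.084,.13,60),(.4444,.2645,.13,60),(.4444,.2645,.063,60)]: c=step(c,t);print(c.round(4))
```

```text
call [0.0, 0.0, -0.7, -0.0] mm 105 deg 0
[ 0.47   0.084  0.13  60.   ]
  call [0.749, 0.957, -0.0, -0.0] mm 182 deg 0
[ 0.4445  0.2645  0.13   60.    ]
  call [0.0, -0.0, 0.447, -0.0] mm 67 deg 0
[ 0.4445  0.2645  0.063  60.    ]
```

The fingers shut on nothing, so I need to look before doing anything else.

Run:
```python
from h import *
im,P=snap('top');im2,P2=snap('scene');im3,P3=snap('wrist')
a=cv2.resize(im[195:305,180:300],(400,366));b=cv2.resize(im2[140:240,230:340],(400,366))
w=cv2.resize(im3[60:330,100:460],(400,300))
cv2.imwrite('pics/c2.png',np.vstack([np.hstack([a,b])])[:,:,::-1])
cv2.imwrite('pics/w2.png',w[:,:,::-1])
```

```text
(no output)
```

View pics/c2.png

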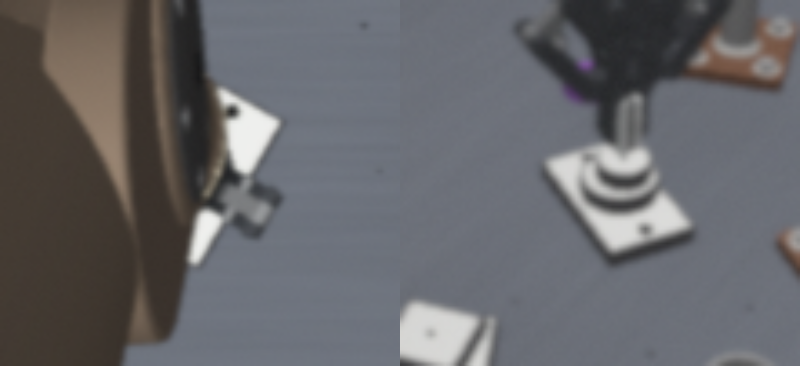

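View pics/w2.png

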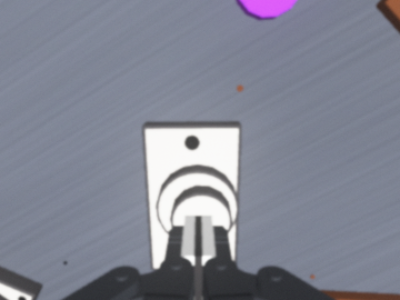

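Request:
{"method": "play_rows", "body": {
  "deltas": [
    [0,0,-0.1,0],
    [0,0,-0.3,0],
    [0,0,-0.5,0],
    [0,0,-0.7,0],
    [0,0,-0.7,0],
    [0,0,-0.7,0]
  ]
}}

```text
time_s: 5.72
tcp_pos: [0.4694, 0.0838, 0.1304]
orientation: [0.0, 0.258, 0.966, 0.0]
wrist_force: [0.2, 0.7, -0.1]
opening: -0.004
gripper_force: 0.0
```

Run:
```python
from h import *
o=arm.get_obs();print(o['time_s'],o['tcp_pos'],o['opening'],o['wrist_force'])
im,P=snap('wrist');im2,P2=snap('scene')
a=im[120:300,190:370];cv2.imwrite('pics/w3.png',cv2.resize(np.hstack([a,im2[140:240,235:335].repeat(1,0) if 0 else cv2.resize(im2[140:240,235:335],(180,180))]),None,fx=2.2,fy=2.2)[:,:,::-1])
for n,X in dict(ds=(.4698,.084,.036),dl=(.4673,.0818,.024),tcp=o['tcp_pos']).items(): print(n,proj(P,X).round(1),proj(P2,X).round(1))
for c in ('wrist','scene'):
  for n in ['disc_small','disc_large','plate_oblong']: print(c,n,[(np.round(d['position'],4),round(d['conf'],2)) for d in arm.mark_of(n,c)][:3])
```

```text
5.725 [0.46935264 0.08382706 0.13042529] -0.0036032548181173596 [ 0.22540248  0.68729706 -0.12651444]
ds [[277.5 203.8]] [[290.3 182.3]]
dl [[274.3 199. ]] [[288.6 186.8]]
tcp [[276.7 249.5]] [[291.  144.7]]
wrist disc_small [(array([0.3838, 0.1712, 0.003 ]), 0.77), (array([0.4688, 0.0869, 0.0239]), 0.59)]
wrist disc_large [(array([0.466 , 0.0842, 0.0118]), 0.72)]
wrist plate_oblong []
scene disc_small [(array([0.4723, 0.0856, 0.0246]), 0.58), (array([ 0.3859,  0.1771, -0.0019]), 0.42)]
scene disc_large [(array([0.4703, 0.0833, 0.0104]), 0.63)]
scene plate_oblong [(array([0.4451, 0.2675, 0.0009]), 0.29)]
```

View pics/w3.png

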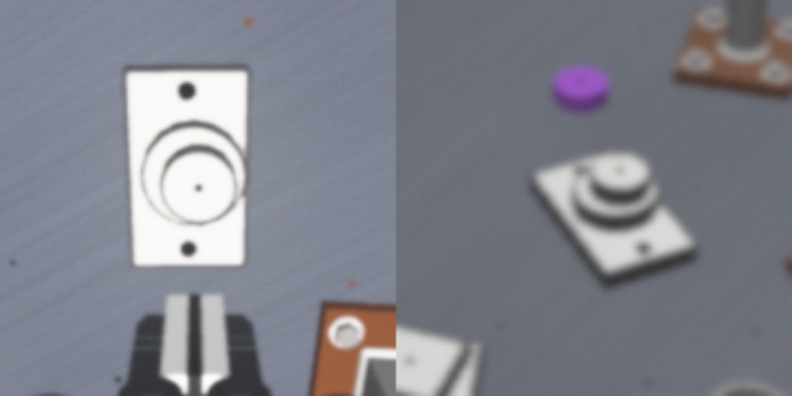

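The pile is undisturbed, so the fingers shut above the disc. I'll check where the fingertips really are relative to the reported TCP.

Run:
```python
from h import *
o=arm.get_obs()
im,P=snap('scene');a=np.ascontiguousarray(im[60:200,220:360])
a=cv2.resize(a,None,fx=4,fy=4,interpolation=cv2.INTER_CUBIC)
for dz in (0,.01,.02,.03):
    u=proj(P,np.array(o['tcp_pos'])+[0,0,dz])[0];p=((u-[220,60])*4+2).astype(int);print(dz,u.round(1),p)
    cv2.line(a,(p[0]-40,p[1]),(p[0]-25,p[1]),(255,0,0),1)
cv2.imwrite('pics/c4.png',a[:,:,::-1])
```

```text
0 [291.  144.9] [286 341]
0.01 [291.1 140.6] [286 324]
0.02 [291.2 136.3] [286 307]
0.03 [291.3 131.8] [287 289]
```

View pics/c4.png

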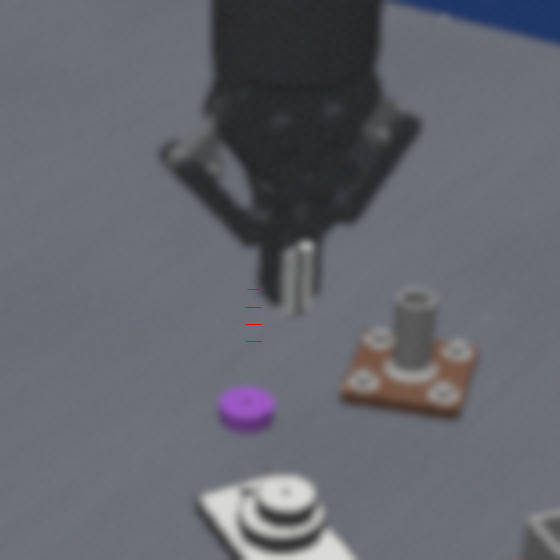

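The tips sit about 15–19 mm above the reported TCP: tips at row ~310 in the crop, TCP at 341. I'll calibrate by touching an empty bench spot gently.

Run:
```python
from plan import step
c=(.4700,.0840,.13,60)
for t in [(.455,0.0,.03,60)]: c=step(c,t);print(c.round(4))
```

```text
call [-0.193, -0.535, 0.667, -0.0] mm 131 deg 0
[4.549e-01 0.000e+00 3.000e-02 6.000e+01]
```

Request:
{"method": "play_rows", "body": {
  "deltas": [
    [-0.09,-0.25,0,0],
    [-0.193,-0.535,0,0],
    [-0.193,-0.535,0.3,0],
    [-0.193,-0.535,0.55,0],
    [-0.193,-0.535,0.667,0],
    [-0.193,-0.535,0.667,0],
    [-0.193,-0.535,0.667,0]
  ]
}}

```text
time_s: 7.05
tcp_pos: [0.4551, -0.0002, 0.0308]
orientation: [0.0, 0.259, 0.966, 0.0]
wrist_force: [0.3, 0.2, 0.4]
opening: 0.002
gripper_force: 0.0
```

Request:
{"method": "play_rows", "body": {
  "deltas": [
    [0,0,0.05,0],
    [0,0,0.1,0],
    [0,0,0.12,0],
    [0,0,0.12,0]
  ]
}}

```text
time_s: 7.55
tcp_pos: [0.4544, -0.0002, 0.012]
orientation: [-0.0, 0.258, 0.966, -0.0]
wrist_force: [1.1, -0.7, -0.0]
opening: -0.001
gripper_force: 0.0
```

Request:
{"method": "play_rows", "body": {
  "deltas": [
    [0,0,0.02,0],
    [0,0,0.04,0],
    [0,0,0.04,0]
  ]
}}

```text
time_s: 7.92
tcp_pos: [0.4544, -0.0002, 0.006]
orientation: [-0.0, 0.258, 0.966, -0.0]
wrist_force: [0.1, 1.2, -0.8]
opening: 0.003
gripper_force: 0.0
```

Request:
{"method": "play_rows", "body": {
  "deltas": [
    [0,0,0.02,0],
    [0,0,0.04,0],
    [0,0,0.04,0]
  ]
}}

```text
time_s: 8.3
tcp_pos: [0.4544, -0.0002, -0.0]
orientation: [-0.0, 0.258, 0.966, -0.0]
wrist_force: [0.2, -0.2, 0.4]
opening: 0.001
gripper_force: 0.0
```

Request:
{"method": "play_rows", "body": {
  "deltas": [
    [0,0,0.02,0],
    [0,0,0.04,0],
    [0,0,0.04,0]
  ]
}}

```text
time_s: 8.68
tcp_pos: [0.4544, -0.0002, -0.006]
orientation: [-0.0, 0.258, 0.966, -0.0]
wrist_force: [0.1, -0.2, 0.4]
opening: -0.002
gripper_force: 0.0
```

Request:
{"method": "play_rows", "body": {
  "deltas": [
    [0,0,0.015,0],
    [0,0,0.015,0],
    [0,0,0.015,0]
  ]
}}

```text
time_s: 9.05
tcp_pos: [0.4546, -0.0002, -0.008]
orientation: [-0.0, 0.258, 0.966, 0.0]
wrist_force: [0.0, -0.4, 0.4]
opening: -0.001
gripper_force: 0.0
```

Request:
{"method": "play_rows", "body": {
  "deltas": [
    [0,0,0.015,0],
    [0,0,0.015,0],
    [0,0,0.015,0]
  ]
}}

```text
time_s: 9.43
tcp_pos: [0.4545, -0.0002, -0.0103]
orientation: [-0.0, 0.258, 0.966, 0.0]
wrist_force: [0.0, 0.5, 0.0]
opening: 0.002
gripper_force: 0.0
```

Request:
{"method": "play_rows", "body": {
  "deltas": [
    [0,0,0.015,0],
    [0,0,0.015,0]
  ]
}}

```text
time_s: 9.68
tcp_pos: [0.4545, -0.0002, -0.0127]
orientation: [-0.0, 0.259, 0.966, -0.0]
wrist_force: [0.2, 0.2, -0.5]
opening: 0.002
gripper_force: 0.0
```

Request:
{"method": "play_rows", "body": {
  "deltas": [
    [0,0,0.01,0],
    [0,0,0.01,0]
  ]
}}

```text
time_s: 9.93
tcp_pos: [0.4545, -0.0002, -0.0141]
orientation: [-0.0, 0.258, 0.966, -0.0]
wrist_force: [-0.2, -0.2, -0.1]
opening: -0.001
gripper_force: 0.0
```

Request:
{"method": "play_rows", "body": {
  "deltas": [
    [0,0,0.01,0],
    [0,0,0.01,0]
  ]
}}

```text
time_s: 10.18
tcp_pos: [0.4545, -0.0002, -0.0157]
orientation: [-0.0, 0.258, 0.966, -0.0]
wrist_force: [0.3, -0.7, -0.1]
opening: -0.0
gripper_force: 0.0
```

Request:
{"method": "play_rows", "body": {
  "deltas": [
    [0,0,0.01,0],
    [0,0,0.01,0]
  ]
}}

```text
time_s: 10.42
tcp_pos: [0.4545, -0.0002, -0.0171]
orientation: [-0.0, 0.258, 0.966, -0.0]
wrist_force: [-0.2, -1.2, -0.5]
opening: -0.002
gripper_force: 0.0
```

Request:
{"method": "play_rows", "body": {
  "deltas": [
    [0,0,0.01,0],
    [0,0,0.01,0]
  ]
}}

```text
time_s: 10.68
tcp_pos: [0.4545, -0.0002, -0.0186]
orientation: [-0.0, 0.258, 0.966, -0.0]
wrist_force: [-0.6, -0.2, 0.2]
opening: 0.002
gripper_force: 0.0
```

Request:
{"method": "play_rows", "body": {
  "deltas": [
    [0,0,0.01,0],
    [0,0,0.01,0]
  ]
}}

```text
time_s: 10.92
tcp_pos: [0.4545, -0.0002, -0.0201]
orientation: [-0.0, 0.258, 0.966, -0.0]
wrist_force: [0.5, -0.6, 0.2]
opening: -0.002
gripper_force: 0.0
```

Request:
{"method": "play_rows", "body": {
  "deltas": [
    [0,0,0.01,0],
    [0,0,0.01,0]
  ]
}}

```text
time_s: 11.18
tcp_pos: [0.4547, -0.0001, -0.021]
orientation: [0.0, 0.259, 0.966, 0.0]
wrist_force: [-2.3, 1.1, 12.7]
opening: -0.003
gripper_force: 6.3
```

Run:
```python
from h import *
o=arm.get_obs();print(o['time_s'],o['tcp_pos'],o['wrist_force'])
im,P=snap('scene');a=np.ascontiguousarray(im[130:250,210:350])
a=cv2.resize(a,None,fx=4,fy=4,interpolation=cv2.INTER_CUBIC)
p=np.array(o['tcp_pos'])
for z in (0,.01,.02):
    u=proj(P,[p[0],p[1],z])[0];q=((u-[210,130])*4+2).astype(int);print(z,q)
    cv2.line(a,(q[0]-50,q[1]),(q[0]-30,q[1]),(255,0,0),1)
cv2.imwrite('pics/c5.png',a[:,:,::-1])
```

```text
11.175 [ 4.54674611e-01 -1.45019293e-04 -2.10271612e-02] [-2.30912587  1.1390893  12.67485707]
0 [209 335]
0.01 [208 321]
0.02 [208 306]
```

View pics/c5.png

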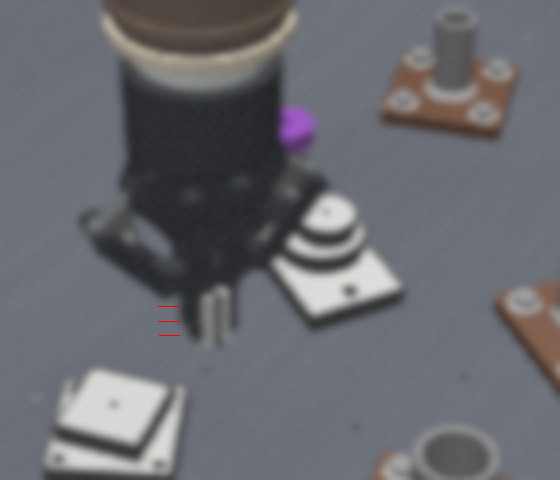

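The fingers touch the bench at TCP z ≈ −0.0205, so the tips are 20.5 mm above the reported TCP. I'll correct every height by that amount and retry.

Run:
```python
from plan import step
c=(.4549,0.0,-.02175,60)
for t in [(.4549,0,.08,60),(.470,.0845,.08,60),(.470,.0845,.0045,60),(.47,.0845,.11,60),(.4444,.2645,.11,60),(.4444,.2645,.041,60)]: c=step(c,t);print(c.round(4))
```

```text
call [0.0, 0.0, -0.678, -0.0] mm 101 deg 0
[ 0.4549  0.      0.0799 60.    ]
  call [0.194, 0.538, -0.0, -0.0] mm 85 deg 0
[ 0.47    0.0844  0.0799 60.    ]
  call [0.0, 0.0, 0.503, -0.0] mm 75 deg 0
[4.70e-01 8.44e-02 4.50e-03 6.00e+01]
  call [0.0, 0.0, -0.703, -0.0] mm 105 deg 0
[ 0.47    0.0844  0.1099 60.    ]
  call [0.748, 0.954, -0.0, -0.0] mm 181 deg 0
[ 0.4444  0.2645  0.1099 60.    ]
  call [0.0, 0.0, 0.46, -0.0] mm 69 deg 0
[4.444e-01 2.645e-01 4.090e-02 6.000e+01]
```

Request:
{"method": "play_rows", "body": {
  "deltas": [
    [0,0,-0.2,0],
    [0,0,-0.45,0],
    [0,0,-0.678,0],
    [0,0,-0.678,0]
  ]
}}

```text
time_s: 11.72
tcp_pos: [0.4563, 0.0, 0.0822]
orientation: [0.002, 0.258, 0.966, 0.001]
wrist_force: [0.3, 0.3, -0.2]
opening: 0.005
gripper_force: 0.0
```

Request:
{"method": "play_rows", "body": {
  "deltas": [
    [0.06,0.18,0,0],
    [0.13,0.36,0,0],
    [0.194,0.538,0,0],
    [0.194,0.538,0,0],
    [0.194,0.538,0,0],
    [0.194,0.538,0,0]
  ],
  "claw": 1
}}

```text
time_s: 12.48
tcp_pos: [0.4693, 0.0832, 0.0799]
orientation: [-0.0, 0.259, 0.966, -0.0]
wrist_force: [0.3, 0.7, 0.1]
opening: 0.999
gripper_force: 0.0
```

Request:
{"method": "play_rows", "body": {
  "deltas": [
    [0,0,0.15,0],
    [0,0,0.3,0],
    [0,0,0.43,0],
    [0,0,0.48,0],
    [0,0,0.503,0],
    [0,0,0.503,0]
  ]
}}

```text
time_s: 13.22
tcp_pos: [0.4699, 0.0841, 0.005]
orientation: [0.0, 0.259, 0.966, 0.0]
wrist_force: [0.6, 0.7, -0.1]
opening: 1.001
gripper_force: 0.0
```

Request:
{"method": "play_rows", "body": {
  "deltas": [
    [0,0,0,0],
    [0,0,0,0],
    [0,0,0,0],
    [0,0,0,0],
    [0,0,0,0],
    [0,0,0,0],
    [0,0,0,0],
    [0,0,0,0]
  ],
  "claw": -1
}}

```text
time_s: 14.22
tcp_pos: [0.4698, 0.0844, 0.0053]
orientation: [0.0, 0.258, 0.966, 0.0]
wrist_force: [-2.5, 0.3, 10.0]
opening: 0.361
gripper_force: 58.5
```

Gripped, though the tips touch the large disc slightly (10 N). Lifting, and I'll grasp about 2–3 mm higher from now on.

Request:
{"method": "play_rows", "body": {
  "deltas": [
    [0,0,-0.03,0],
    [0,0,-0.1,0],
    [0,0,-0.25,0],
    [0,0,-0.45,0],
    [0,0,-0.6,0],
    [0,0,-0.703,0],
    [0,0,-0.703,0],
    [0,0,-0.703,0]
  ]
}}

```text
time_s: 15.22
tcp_pos: [0.4693, 0.0843, 0.1098]
orientation: [-0.0, 0.258, 0.966, -0.0]
wrist_force: [0.2, -0.1, -0.8]
opening: 0.365
gripper_force: 59.5
```

Run:
```python
from h import *
o=arm.get_obs();print(o['time_s'],o['tcp_pos'],o['wrist_force'],o['opening'])
im,P=snap('scene');im2,P2=snap('wrist')
cv2.imwrite('pics/c6.png',np.hstack([cv2.resize(im[90:220,225:355],(400,400)),cv2.resize(im2[140:320,190:370],(400,400))])[:,:,::-1])
```

```text
15.225 [0.46926861 0.08427593 0.10984786] [ 0.20378516 -0.06062501 -0.78507381] 0.3646163951991097
```

View pics/c6.png

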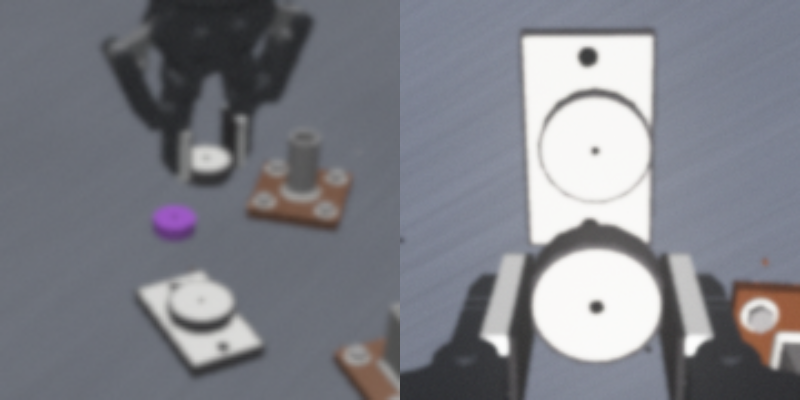

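Disc held flat between the pads, and the large disc hasn't moved. Next I'll compute the offset in hand and refine the large disc's position.

Run:
```python
from h import *;from plan import step
P=arm.camera_params('wrist');o=arm.get_obs()
h=ray(P,(278.2,277.7),.1405)[0];d=h[:2]-o['tcp_pos'][:2];print('held',h.round(4),'off',d.round(4))
print('dl',ray(P,(277.8,207.5),.024).round(4))
c=(.470,.0844,.110,60)
for t in [(.4444-d[0],.2645-d[1],.110,60),(.4444-d[0],.2645-d[1],.0425,60)]: c=step(c,t);print(c.round(4))
```

```text
held [0.4703 0.0845 0.1405] off [0.0012 0.0004]
dl [[0.4701 0.0842 0.024 ]]
  call [0.754, 0.948, -0.0, -0.0] mm 181 deg 0
[ 0.4432  0.2641  0.11   60.    ]
  call [-0.0, 0.0, 0.45, -0.0] mm 67 deg 0
[4.432e-01 2.641e-01 4.250e-02 6.000e+01]
```

Request:
{"method": "play_rows", "body": {
  "deltas": [
    [0.12,0.16,0,0],
    [0.25,0.32,0,0],
    [0.38,0.47,0,0],
    [0.5,0.63,0,0],
    [0.63,0.79,0,0],
    [0.754,0.948,0,0],
    [0.754,0.948,0,0],
    [0.754,0.948,0,0]
  ]
}}

```text
time_s: 16.32
tcp_pos: [0.4425, 0.263, 0.1096]
orientation: [-0.0, 0.259, 0.966, -0.001]
wrist_force: [-0.5, -0.3, -1.1]
opening: 0.362
gripper_force: 59.6
```

Request:
{"method": "play_rows", "body": {
  "deltas": [
    [0,0,0.1,0],
    [0,0,0.25,0],
    [0,0,0.35,0],
    [0,0,0.42,0],
    [0,0,0.44,0],
    [0,0,0.453,0],
    [0,0,0.457,0],
    [0,0,0.457,0],
    [0,0,0.457,0]
  ]
}}

```text
time_s: 17.45
tcp_pos: [0.4428, 0.2641, 0.0419]
orientation: [0.0, 0.258, 0.966, 0.0]
wrist_force: [-0.0, -0.2, -0.7]
opening: 0.364
gripper_force: 59.6
```

Run:
```python
from h import *
o=arm.get_obs();print(o['time_s'],o['tcp_pos'],o['wrist_force'],o['opening'])
im,P=snap('scene');im2,P2=snap('wrist')
cv2.imwrite('pics/c7.png',np.hstack([cv2.resize(im[90:190,280:380],(400,400)),cv2.resize(im2[140:320,190:370],(400,400))])[:,:,::-1])
```

```text
17.45 [0.44282699 0.26410903 0.04189198] [-0.04963223 -0.21352282 -0.71077758] 0.3644662147511337
```

View pics/c7.png

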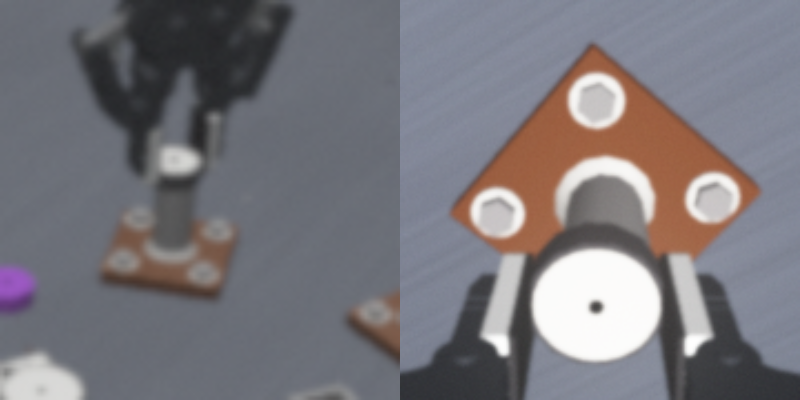

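Run:
```python
from h import *
P=arm.camera_params('wrist')
f=lambda x,y:(190+.45*(x-400),140+.45*y)
W=ray(P,[f(452,212),f(593,43),f(760,190)],.01);print(W.round(4),(W[0]+W[2])/2, np.linalg.norm(W[0]-W[2]))
h=ray(P,f(596,306),.0725);print('disc',h)
o=arm.get_obs();print(proj(P,[.4444,.2645,.01]), proj(P,[.4444,.2645,.06]))
```

```text
[[0.4234 0.2213 0.01  ]
 [0.3984 0.2896 0.01  ]
 [0.4672 0.3129 0.01  ]] [0.44530569 0.26713857 0.01      ] 0.10150483735109535
disc [[0.44409471 0.2643424  0.0725    ]]
[[278.53857445 231.15109402]] [[278.69449785 265.93476938]]
```

Request:
{"method": "play_rows", "body": {
  "deltas": [
    [0,0.009,0,0],
    [0,0.009,0.004,0],
    [0,0.009,0.007,0],
    [0,0.009,0.007,0]
  ]
}}

```text
time_s: 18.05
tcp_pos: [0.4436, 0.2654, 0.0413]
orientation: [0.0, 0.258, 0.966, 0.0]
wrist_force: [-3.3, -0.8, 10.9]
opening: 0.367
gripper_force: 60.8
```

Request:
{"method": "play_rows", "body": {
  "deltas": [
    [0,0,0.004,0],
    [0,0,0.004,0]
  ]
}}

```text
time_s: 18.3
tcp_pos: [0.4436, 0.2655, 0.0413]
orientation: [0.0, 0.258, 0.966, 0.001]
wrist_force: [-5.2, -2.1, 19.1]
opening: 0.361
gripper_force: 61.7
```

In contact with the pipe and centred to within about 2 mm. Releasing, then on to the large disc.

Request:
{"method": "play_rows", "body": {
  "deltas": [
    [0,0,-0.008,0],
    [0,0,-0.008,0]
  ]
}}

```text
time_s: 18.55
tcp_pos: [0.4435, 0.2653, 0.0414]
orientation: [0.0, 0.258, 0.966, 0.0]
wrist_force: [-1.5, -0.2, 6.4]
opening: 0.366
gripper_force: 60.1
```

Request:
{"method": "play_rows", "body": {
  "deltas": [
    [0,0,0,0],
    [0,0,0,0],
    [0,0,0,0],
    [0,0,0,0],
    [0,0,0,0],
    [0,0,0,0]
  ],
  "claw": 1
}}

```text
time_s: 19.3
tcp_pos: [0.4434, 0.2651, 0.0412]
orientation: [-0.0, 0.258, 0.966, -0.0]
wrist_force: [0.2, -0.4, 0.2]
opening: 1.002
gripper_force: 0.0
```

Run:
```python
from h import *;from plan import step
o=arm.get_obs();print(o['time_s'],o['tcp_pos'],o['wrist_force'],o['opening'])
c=(.4439,.2652,.0410,60)
for t in [(.4439,.2652,.11,60),(.4695,.0838,.11,60),(.4695,.0838,-.006,60),(.4695,.0838,.11,60)]: c=step(c,t);print(c.round(4))
```

```text
19.3 [0.44336087 0.26510507 0.04115314] [ 0.22794238 -0.37894259  0.16499623] 1.0021299505571237
  call [0.0, 0.0, -0.46, -0.0] mm 69 deg 0
[ 0.4439  0.2652  0.11   60.    ]
  call [-0.752, -0.962, 0.0, -0.0] mm 183 deg 0
[ 0.4694  0.0838  0.11   60.    ]
  call [-0.0, 0.0, 0.773, -0.0] mm 115 deg 0
[ 4.694e-01  8.380e-02 -5.900e-03  6.000e+01]
  call [-0.0, 0.0, -0.773, -0.0] mm 115 deg 0
[ 0.4694  0.0838  0.11   60.    ]
```

Request:
{"method": "play_rows", "body": {
  "deltas": [
    [0,0,-0.05,0],
    [0,0,-0.15,0],
    [0,0,-0.3,0],
    [0,0,-0.46,0],
    [0,0,-0.46,0]
  ]
}}

```text
time_s: 19.92
tcp_pos: [0.4447, 0.266, 0.1127]
orientation: [0.001, 0.259, 0.966, 0.002]
wrist_force: [-0.0, 0.2, 0.1]
opening: 1.001
gripper_force: 0.0
```

Request:
{"method": "play_rows", "body": {
  "deltas": [
    [-0.15,-0.2,0,0],
    [-0.3,-0.4,0,0],
    [-0.45,-0.6,0,0],
    [-0.6,-0.8,0,0],
    [-0.752,-0.962,0,0],
    [-0.752,-0.962,0,0],
    [-0.752,-0.962,0,0]
  ]
}}

```text
time_s: 20.8
tcp_pos: [0.4688, 0.0843, 0.1101]
orientation: [-0.0, 0.258, 0.966, 0.0]
wrist_force: [1.9, 0.7, 0.3]
opening: 1.0
gripper_force: 0.0
```

Request:
{"method": "play_rows", "body": {
  "deltas": [
    [0,0,0.2,0],
    [0,0,0.4,0],
    [0,0,0.6,0],
    [0,0,0.7,0],
    [0,0,0.75,0],
    [0,0,0.773,0],
    [0,0,0.773,0]
  ]
}}

```text
time_s: 21.68
tcp_pos: [0.4694, 0.084, -0.0054]
orientation: [0.0, 0.258, 0.966, 0.0]
wrist_force: [0.5, -0.1, 0.1]
opening: 1.0
gripper_force: 0.0
```

Request:
{"method": "play_rows", "body": {
  "deltas": [
    [0,0,0,0],
    [0,0,0,0],
    [0,0,0,0],
    [0,0,0,0],
    [0,0,0,0],
    [0,0,0,0],
    [0,0,0,0]
  ],
  "claw": -1
}}

```text
time_s: 22.55
tcp_pos: [0.4693, 0.0838, -0.0049]
orientation: [0.0, 0.259, 0.966, 0.0]
wrist_force: [-3.1, -0.8, 13.8]
opening: 0.526
gripper_force: 59.1
```

Request:
{"method": "play_rows", "body": {
  "deltas": [
    [0,0,-0.03,0],
    [0,0,-0.1,0],
    [0,0,-0.25,0],
    [0,0,-0.45,0],
    [0,0,-0.65,0],
    [0,0,-0.773,0],
    [0,0,-0.773,0],
    [0,0,-0.773,0]
  ]
}}

```text
time_s: 23.55
tcp_pos: [0.4685, 0.0838, 0.1097]
orientation: [-0.0, 0.258, 0.966, -0.0]
wrist_force: [-0.8, -0.5, -1.5]
opening: 0.52
gripper_force: 61.5
```

Run:
```python
from h import *
o=arm.get_obs();print(o['time_s'],o['tcp_pos'],o['wrist_force'],o['opening'])
im2,P2=snap('wrist');im,P=snap('scene')
a=cv2.resize(im2[140:340,180:380],(400,400),interpolation=cv2.INTER_CUBIC);b=cv2.resize(im[80:220,240:380],(400,400))
cv2.imwrite('pics/c8.png',np.hstack([a,b])[:,:,::-1])
# held disc: white blob just between the pads
g=(im2.min(2)>215).astype(np.uint8);n,l,s,ce=cv2.connectedComponentsWithStats(g)
for i in range(1,n):
    if s[i,4]>300: print(s[i],ce[i].round(1))
```

```text
23.55 [0.46850082 0.08376457 0.10969108] [-0.75577785 -0.51444773 -1.53408256] 0.5197463148577665
[ 486   36   48   52 1864] [509.3  61.5]
[ 247  157   57   77 3761] [275.  192.3]
[ 238  238   81   71 4522] [278.  272.8]
[135 255  31  51 314] [151.6 280.4]
[ 101  260   53   47 1298] [126.8 283.3]
```

View pics/c8.png

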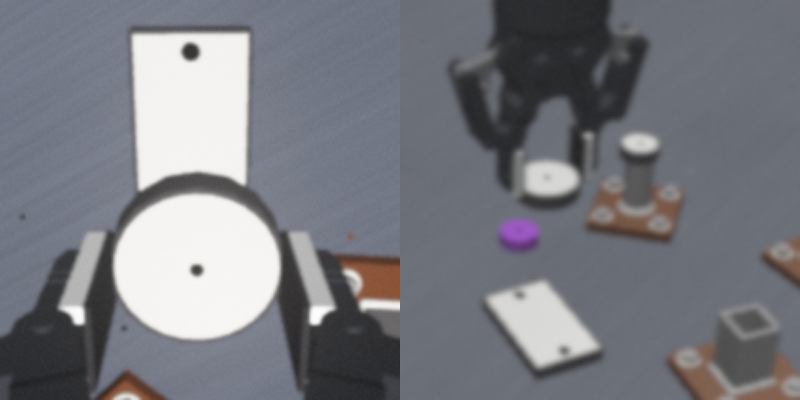

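The small disc lies on its pipe, and the large disc is held flat with its hole at wrist pixel (278,275).

```bash
cat >> h.py <<'E'
from scipy.optimize import minimize
def postfit(P,im,c0,size,yaw0,shrink=.002,rad=.085):
    "fit foot plate rectangle (size mm->m, yaw deg) to rust pixels at z=.01"
    g=im.astype(int);m=(g[:,:,0]-g[:,:,2]>25)&(g[:,:,0]>g[:,:,1]+15)&(g[:,:,0]<200)
    y,x=np.nonzero(m);W=ray(P,np.c_[x,y],.01)[:,:2];W=W[np.linalg.norm(W-c0,axis=1)<rad]
    hs=np.array(size)/2-shrink
    def f(p):
        a=np.radians(p[2]);d=W-p[:2]/1000;u=np.c_[d@[np.cos(a),np.sin(a)],d@[-np.sin(a),np.cos(a)]]
        e=np.maximum(abs(u)-hs,0)*1000;return (e**2).sum()/len(W)
    r=minimize(f,[c0[0]*1000,c0[1]*1000,yaw0],method='Nelder-Mead',options=dict(xatol=.01,fatol=1e-7,initial_simplex=[[c0[0]*1000+a,c0[1]*1000+b,yaw0+c] for a,b,c in [(3,0,0),(-3,3,0),(0,-3,3),(0,0,-3)]]))
    return r.x.round(2),round(r.fun,4),len(W)
E
python3 - <<'E'
from h import *;from plan import step
P=arm.camera_params('wrist');o=arm.get_obs()
h=ray(P,(278,275),.1386)[0];d=h[:2]-o['tcp_pos'][:2];print('held',h.round(4),'off',d.round(4))
c=(.4694,.0838,.110,60)
c=step(c,(.6284-d[0],-.0543-d[1],.110,60));print(c.round(4))
im,P=snap('top')
for n,c0,s,y in [('pipe',(.6284,-.0543),(.084,.084),16.5),('obl',(.4367,-.281),(.12,.084),-14.6),('small',(.6195,.1143),(.08,.08),56.3),('sq',(.6265,.2902),(.096,.096),67.3)]: print(n,postfit(P,im,c0,s,y))
E
```

```text
held [0.469  0.0842 0.1386] off [0.0007 0.0006]
  call [-0.688, -0.136, -0.0, -0.0] mm 105 deg 0
  call [-0.688, -0.137, -0.0, -0.0] mm 105 deg 0
[ 6.277e-01 -5.490e-02  1.100e-01  6.000e+01]
pipe (array([628.58, -54.63,  16.59]), np.float64(0.1872), 1034)
obl (array([ 436.66, -281.1 ,  -14.51]), np.float64(0.2708), 1021)
small (array([612.12, 119.11,  71.52]), np.float64(53.9107), 544)
sq (array([617.06, 294.46,  50.82]), np.float64(42.8732), 1889)
```

Request:
{"method": "play_rows", "body": {
  "deltas": [
    [-0.17,-0.034,0,0],
    [-0.34,-0.07,0,0],
    [-0.51,-0.1,0,0],
    [-0.688,-0.136,0,0]
  ]
}}

```text
time_s: 24.2
tcp_pos: [0.5483, 0.014, 0.1093]
orientation: [-0.001, 0.258, 0.966, -0.0]
wrist_force: [0.4, -0.7, -2.1]
opening: 0.523
gripper_force: 61.5
```

Request:
{"method": "play_rows", "body": {
  "deltas": [
    [-0.17,-0.034,0,0],
    [-0.34,-0.07,0,0],
    [-0.51,-0.1,0,0],
    [-0.688,-0.137,0,0],
    [-0.688,-0.137,0,0],
    [-0.688,-0.137,0,0]
  ]
}}

```text
time_s: 24.95
tcp_pos: [0.6265, -0.0543, 0.1092]
orientation: [-0.001, 0.258, 0.966, -0.0]
wrist_force: [-0.3, 0.6, -2.1]
opening: 0.523
gripper_force: 61.5
```

Run:
```python
from h import *
o=arm.get_obs();print(o['time_s'],o['tcp_pos'],o['opening'])
im,P=snap('wrist')
for s in (.001,.003):print(postfit(P,im,(.6284,-.0543),(.084,.084),16.5,s,.07))
print([np.round(d['position'],4) for d in arm.mark_of('post_pipe','wrist')][:2])
```

```text
24.95 [ 0.62649044 -0.05427715  0.10922568] 0.5227647948397295
(array([630.27, -53.33,  16.71]), np.float64(0.0184), 3660)
(array([629.81, -53.03,  16.74]), np.float64(0.57), 3660)
[array([ 0.6311, -0.0583,  0.0024])]
```

Request:
{"method": "play_rows", "body": {
  "deltas": [
    [-0.013,0.007,0.1,0],
    [-0.013,0.007,0.22,0],
    [-0.013,0.007,0.33,0],
    [-0.013,0.007,0.4,0],
    [-0.013,0.007,0.42,0],
    [-0.013,0.007,0.43,0],
    [-0.013,0.007,0.435,0],
    [-0.013,0.007,0.435,0]
  ]
}}

```text
time_s: 26.05
tcp_pos: [0.6299, -0.0549, 0.0453]
orientation: [0.0, 0.258, 0.966, 0.0]
wrist_force: [0.2, -0.3, -1.2]
opening: 0.527
gripper_force: 61.6
```

Request:
{"method": "play_rows", "body": {
  "deltas": [
    [0,0,0.005,0],
    [0,0,0.008,0],
    [0,0,0.008,0]
  ]
}}

```text
time_s: 26.42
tcp_pos: [0.6296, -0.0548, 0.0437]
orientation: [0.0, 0.258, 0.966, 0.0]
wrist_force: [-0.9, -0.4, -1.9]
opening: 0.521
gripper_force: 61.6
```

Request:
{"method": "play_rows", "body": {
  "deltas": [
    [0,0,0.004,0],
    [0,0,0.007,0],
    [0,0,0.007,0]
  ]
}}

```text
time_s: 26.8
tcp_pos: [0.6297, -0.0548, 0.0433]
orientation: [0.0, 0.259, 0.966, 0.0]
wrist_force: [-2.6, 0.6, 5.4]
opening: 0.522
gripper_force: 62.4
```

Request:
{"method": "play_rows", "body": {
  "deltas": [
    [0,0,0.002,0],
    [0,0,0.004,0],
    [0,0,0.004,0]
  ]
}}

```text
time_s: 27.18
tcp_pos: [0.6297, -0.0548, 0.0432]
orientation: [0.0, 0.259, 0.966, 0.0]
wrist_force: [-5.2, 1.1, 11.6]
opening: 0.522
gripper_force: 62.9
```

Request:
{"method": "play_rows", "body": {
  "deltas": [
    [0,0,-0.007,0],
    [0,0,-0.007,0]
  ]
}}

```text
time_s: 27.42
tcp_pos: [0.6298, -0.0548, 0.0433]
orientation: [0.0, 0.258, 0.966, 0.0]
wrist_force: [-1.3, -0.4, 3.7]
opening: 0.524
gripper_force: 62.0
```

Request:
{"method": "play_rows", "body": {
  "deltas": [
    [0,0,0,0],
    [0,0,0,0],
    [0,0,0,0],
    [0,0,0,0],
    [0,0,0,0],
    [0,0,0,0]
  ],
  "claw": 1
}}

```text
time_s: 28.18
tcp_pos: [0.6296, -0.0549, 0.0431]
orientation: [0.0, 0.258, 0.966, 0.0]
wrist_force: [-0.3, -0.2, -0.6]
opening: 0.997
gripper_force: 0.0
```

Run:
```python
from plan import step
c=(.6299,-.0550,.0429,60)
for t in [(.6299,-.0550,.11,60),(.4685,.081,.10,60.4)]: c=step(c,t);print(c.round(4))
```

```text
call [0.0, 0.0, -0.447, -0.0] mm 67 deg 0
[ 6.299e-01 -5.500e-02  1.100e-01  6.000e+01]
  call [0.693, 0.124, 0.033, -0.002] mm 105 deg 0
  call [0.692, 0.126, 0.033, -0.001] mm 105 deg 0
[ 0.4685  0.081   0.1    60.3438]
```

Request:
{"method": "play_rows", "body": {
  "deltas": [
    [0,0,-0.05,0],
    [0,0,-0.15,0],
    [0,0,-0.3,0],
    [0,0,-0.447,0]
  ]
}}

```text
time_s: 28.68
tcp_pos: [0.6299, -0.055, 0.112]
orientation: [0.0, 0.259, 0.966, 0.0]
wrist_force: [0.1, -0.8, 0.5]
opening: 0.999
gripper_force: 0.0
```

Request:
{"method": "play_rows", "body": {
  "deltas": [
    [0.23,0.04,0.01,0],
    [0.46,0.08,0.02,0],
    [0.693,0.124,0.033,-0.002]
  ]
}}

```text
time_s: 29.05
tcp_pos: [0.5485, 0.0137, 0.1064]
orientation: [0.001, 0.257, 0.967, 0.0]
wrist_force: [1.0, 0.2, -0.4]
opening: 0.998
gripper_force: 0.0
```

Request:
{"method": "play_rows", "body": {
  "deltas": [
    [0.23,0.04,0.01,0],
    [0.46,0.08,0.02,0],
    [0.692,0.126,0.033,-0.001],
    [0.692,0.126,0.033,-0.001],
    [0.692,0.126,0.033,-0.001],
    [0.692,0.126,0.033,-0.001]
  ]
}}

```text
time_s: 29.8
tcp_pos: [0.4692, 0.0803, 0.1007]
orientation: [0.001, 0.256, 0.967, 0.0]
wrist_force: [0.4, -1.7, 0.3]
opening: 1.001
gripper_force: 0.0
```

Run:
```python
from h import *
o=arm.get_obs();print(o['time_s'],o['tcp_pos'],o['orientation'])
im,P=snap('wrist')
g=(im.min(2)>150).astype(np.uint8);n,l,s,ce=cv2.connectedComponentsWithStats(g)
for i in range(1,n):
    if s[i,4]>1500:
        y,x=np.nonzero(l==i);W=ray(P,np.c_[x,y],.012)[:,:2]*1000
        print(s[i],cv2.minAreaRect(W.astype(np.float32)))
for n,uv in dict(a=(275,195)).items(): print(proj(P,[.4682,.0802,.012]))
```

```text
29.8 [0.46917978 0.08033645 0.10073632] [6.36473034e-04 2.56264345e-01 9.66606514e-01 1.64902249e-04]
[ 500   27   54   58 2334] ((459.3324890136719, 309.723388671875), (40.219024658203125, 39.72273254394531), 60.323158264160156)
[ 247  155   62   98 5621] ((470.3065185546875, 80.54312133789062), (54.004112243652344, 93.38417053222656), 60.44723129272461)
[  93  246   76   65 2411] ((466.2646484375, -90.00784301757812), (59.298866271972656, 64.86016082763672), 29.807037353515625)
[ 524  332   36   67 1661] ((787.751708984375, 243.85618591308594), (37.7784423828125, 101.17417907714844), 75.73499298095703)
[[276.43390678 204.48423997]]
```

Request:
{"method": "play_rows", "body": {
  "deltas": [
    [0,0,0.2,0],
    [0,0,0.4,0],
    [0,0,0.6,0],
    [0,0,0.72,0],
    [0,0,0.78,0],
    [0,0,0.8,0],
    [0,0,0.8,0]
  ]
}}

```text
time_s: 30.72
tcp_pos: [0.4685, 0.081, -0.0194]
orientation: [0.0, 0.256, 0.967, 0.0]
wrist_force: [-0.1, 0.7, -0.5]
opening: 0.998
gripper_force: 0.0
```

Request:
{"method": "play_rows", "body": {
  "deltas": [
    [0,0,0,0],
    [0,0,0,0],
    [0,0,0,0],
    [0,0,0,0],
    [0,0,0,0],
    [0,0,0,0],
    [0,0,0,0]
  ],
  "claw": -1
}}

```text
time_s: 31.6
tcp_pos: [0.4684, 0.0812, -0.0188]
orientation: [0.0, 0.256, 0.967, 0.0]
wrist_force: [-2.9, -0.4, 13.1]
opening: 0.632
gripper_force: 60.7
```

Request:
{"method": "play_rows", "body": {
  "deltas": [
    [0,0,-0.03,0],
    [0,0,-0.1,0],
    [0,0,-0.25,0],
    [0,0,-0.45,0],
    [0,0,-0.65,0],
    [0,0,-0.85,0],
    [0,0,-0.85,0],
    [0,0,-0.85,0]
  ]
}}

```text
time_s: 32.6
tcp_pos: [0.4673, 0.0811, 0.1071]
orientation: [-0.0, 0.255, 0.967, -0.0]
wrist_force: [0.5, 0.7, -5.8]
opening: 0.631
gripper_force: 64.8
```

Run:
```python
from h import *
o=arm.get_obs();print(o['time_s'],o['tcp_pos'],o['orientation'],o['wrist_force'],o['opening'])
im,P=snap('wrist','w9.png')
g=(im.min(2)>215).astype(np.uint8);n,l,s,ce=cv2.connectedComponentsWithStats(g)
for i in range(1,n):
    if s[i,4]>1500: 
        y,x=np.nonzero(l==i);W=ray(P,np.c_[x,y],o['tcp_pos'][2]+.020+.012)[:,:2]*1000
        print(s[i],ce[i],cv2.minAreaRect(W.astype(np.float32)))
```

```text
32.6 [0.4672833  0.08108015 0.1070585 ] [-4.84807528e-04  2.55456995e-01  9.66820280e-01 -1.86038867e-04] [ 0.51433305  0.74170133 -5.82330958] 0.6310042651664213
[ 494   36   49   53 1901] [517.92740663  61.92425039] ((428.4775390625, 216.7591094970703), (19.128110885620117, 19.0128173828125), 87.66468048095703)
[  225   195   107   152 14484] [278.04687932 268.36895885] ((467.96173095703125, 81.72689056396484), (50.87632751464844, 89.63919067382812), 60.459014892578125)
```

View pics/w9.png

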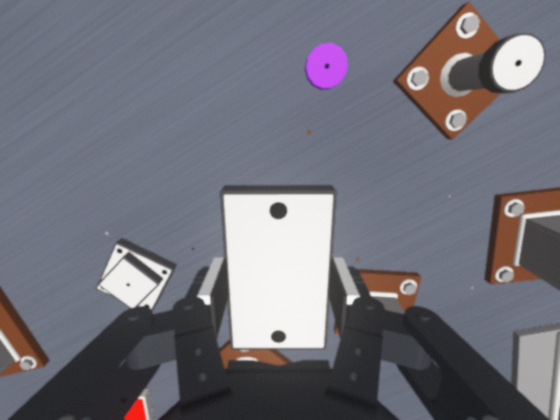

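The oblong plate is held level and centred; its holes are at (278,210) and (278,337). Now to the oblong post.

Run:
```python
from plan import step
c=(.4685,.081,.1075,60.34)
for t in [(.4367,-.2811,.11,75.4)]: c=step(c,t);print(c.round(4))
```

```text
call [-0.337, -0.734, -0.006, -0.044] mm 121 deg 5
  call [-0.271, -0.761, -0.005, -0.044] mm 121 deg 5
  call [-0.203, -0.782, -0.006, -0.043] mm 121 deg 5
[ 0.4367 -0.2811  0.11   75.3515]
```

Request:
{"method": "play_rows", "body": {
  "deltas": [
    [-0.06,-0.14,-0.006,-0.01],
    [-0.13,-0.29,-0.006,-0.02],
    [-0.2,-0.44,-0.006,-0.03],
    [-0.27,-0.59,-0.006,-0.035],
    [-0.337,-0.734,-0.006,-0.044]
  ]
}}

```text
time_s: 33.28
tcp_pos: [0.4565, -0.0405, 0.1074]
orientation: [-0.001, 0.213, 0.977, -0.0]
wrist_force: [0.3, 0.3, -5.1]
opening: 0.626
gripper_force: 64.8
```

Request:
{"method": "play_rows", "body": {
  "deltas": [
    [-0.05,-0.15,-0.005,-0.01],
    [-0.11,-0.3,-0.005,-0.02],
    [-0.16,-0.45,-0.005,-0.03],
    [-0.22,-0.6,-0.005,-0.035],
    [-0.271,-0.761,-0.005,-0.044]
  ]
}}

```text
time_s: 33.9
tcp_pos: [0.4462, -0.1609, 0.1081]
orientation: [-0.001, 0.169, 0.986, -0.0]
wrist_force: [0.5, -0.7, -4.4]
opening: 0.627
gripper_force: 64.8
```

Request:
{"method": "play_rows", "body": {
  "deltas": [
    [-0.04,-0.15,-0.006,-0.01],
    [-0.08,-0.31,-0.006,-0.02],
    [-0.12,-0.47,-0.006,-0.03],
    [-0.16,-0.62,-0.006,-0.035],
    [-0.2,-0.75,-0.006,-0.043],
    [-0.203,-0.782,-0.006,-0.043],
    [-0.203,-0.782,-0.006,-0.043],
    [-0.203,-0.782,-0.006,-0.043]
  ]
}}

```text
time_s: 34.9
tcp_pos: [0.4366, -0.2799, 0.1099]
orientation: [-0.0, 0.127, 0.992, 0.0]
wrist_force: [0.8, -0.3, -5.4]
opening: 0.631
gripper_force: 64.8
```

Run:
```python
from h import *
o=arm.get_obs();print(o['time_s'],o['tcp_pos'],o['orientation'],o['opening'],o['qpos'])
im,P=snap('wrist')
for s in (.001,.003):print(postfit(P,im,(.4367,-.281),(.12,.084),-14.6,s,.085))
print([np.round(d['position'],4) for d in arm.mark_of('post_oblong','wrist')][:2])
```

```text
34.9 [ 0.43655022 -0.27987292  0.10986172] [-4.32995914e-04  1.26618690e-01  9.91951278e-01  4.26481216e-04] 0.6312245581312046 [ 0.15395577  0.39156374  0.41384135  1.97626542 -0.21278927  0.81644359
  2.00354263]
(array([ 436.13, -280.63,  -14.11]), np.float64(0.0039), 2301)
(array([ 430.52, -279.24,  -14.12]), np.float64(0.2656), 2301)
[array([ 0.6336, -0.0587,  0.0024])]
```

Request:
{"method": "play_rows", "body": {
  "deltas": [
    [0,0,0.1,0],
    [0,0,0.22,0],
    [0,0,0.33,0],
    [0,0,0.4,0],
    [0,0,0.43,0],
    [0,0,0.44,0],
    [0,0,0.445,0],
    [0,0,0.445,0]
  ]
}}

```text
time_s: 36.0
tcp_pos: [0.4368, -0.2812, 0.0439]
orientation: [0.0, 0.127, 0.992, -0.0]
wrist_force: [-0.4, 0.8, -5.5]
opening: 0.627
gripper_force: 64.8
```

Request:
{"method": "play_rows", "body": {
  "deltas": [
    [0,0,0.004,0],
    [0,0,0.008,0],
    [0,0,0.008,0]
  ]
}}

```text
time_s: 36.38
tcp_pos: [0.4366, -0.2811, 0.0423]
orientation: [0.0, 0.127, 0.992, 0.0]
wrist_force: [0.6, 0.4, -4.5]
opening: 0.628
gripper_force: 64.8
```

Request:
{"method": "play_rows", "body": {
  "deltas": [
    [0,0,0.003,0],
    [0,0,0.005,0],
    [0,0,0.005,0]
  ]
}}

```text
time_s: 36.75
tcp_pos: [0.4366, -0.2811, 0.0416]
orientation: [-0.0, 0.127, 0.992, 0.0]
wrist_force: [-0.1, 1.1, -6.3]
opening: 0.628
gripper_force: 64.8
```

Request:
{"method": "play_rows", "body": {
  "deltas": [
    [0,0,0.003,0],
    [0,0,0.005,0],
    [0,0,0.005,0]
  ]
}}

```text
time_s: 37.12
tcp_pos: [0.4366, -0.2811, 0.0413]
orientation: [0.0, 0.127, 0.992, 0.0]
wrist_force: [-2.1, 1.5, 5.0]
opening: 0.63
gripper_force: 65.9
```

Request:
{"method": "play_rows", "body": {
  "deltas": [
    [0,0,0.003,0],
    [0,0,0.005,0],
    [0,0,0.005,0]
  ]
}}

```text
time_s: 37.5
tcp_pos: [0.4367, -0.2811, 0.0413]
orientation: [0.0, 0.127, 0.992, 0.0]
wrist_force: [-5.0, 3.6, 17.1]
opening: 0.627
gripper_force: 67.2
```

Request:
{"method": "play_rows", "body": {
  "deltas": [
    [0,0,-0.008,0],
    [0,0,-0.008,0]
  ]
}}

```text
time_s: 37.75
tcp_pos: [0.4367, -0.2811, 0.0413]
orientation: [0.0, 0.127, 0.992, -0.0]
wrist_force: [-1.0, 0.2, 0.7]
opening: 0.629
gripper_force: 65.5
```

Request:
{"method": "play_rows", "body": {
  "deltas": [
    [0,0,0,0],
    [0,0,0,0],
    [0,0,0,0],
    [0,0,0,0],
    [0,0,0,0]
  ],
  "claw": 1
}}

```text
time_s: 38.38
tcp_pos: [0.4366, -0.2811, 0.0413]
orientation: [0.0, 0.127, 0.992, 0.0]
wrist_force: [-0.3, -0.4, 0.1]
opening: 0.997
gripper_force: 0.0
```

Run:
```python
from plan import step
c=(.4367,-.2811,.041,75.35)
for t in [(.4367,-.2811,.11,75.35),(.462,-.0885,.11,12.8)]: c=step(c,t);print(c.round(4))
```

```text
call [0.0, 0.0, -0.46, -0.0] mm 69 deg 0
[ 0.4367 -0.2811  0.11   75.35  ]
  call [0.081, 0.642, -0.0, 0.273] mm 97 deg 31
  call [0.403, 0.508, 0.0, 0.273] mm 97 deg 31
[ 0.462  -0.0884  0.11   12.783 ]
```

Request:
{"method": "play_rows", "body": {
  "deltas": [
    [0,0,-0.05,0],
    [0,0,-0.15,0],
    [0,0,-0.3,0],
    [0,0,-0.46,0]
  ]
}}

```text
time_s: 38.88
tcp_pos: [0.4366, -0.2812, 0.112]
orientation: [0.0, 0.127, 0.992, -0.0]
wrist_force: [0.0, -0.2, -0.0]
opening: 0.996
gripper_force: 0.0
```

Request:
{"method": "play_rows", "body": {
  "deltas": [
    [0.02,0.16,0,0.07],
    [0.04,0.32,0,0.14],
    [0.06,0.48,0,0.2],
    [0.081,0.642,0,0.273]
  ]
}}

```text
time_s: 39.38
tcp_pos: [0.4495, -0.1841, 0.1114]
orientation: [0.001, 0.392, 0.92, 0.0]
wrist_force: [0.4, -1.2, -0.3]
opening: 1.0
gripper_force: 0.0
```

Request:
{"method": "play_rows", "body": {
  "deltas": [
    [0.1,0.13,0,0.07],
    [0.2,0.26,0,0.14],
    [0.3,0.39,0,0.2],
    [0.403,0.508,0,0.273],
    [0.403,0.508,0,0.273],
    [0.403,0.508,0,0.273],
    [0.403,0.508,0,0.273]
  ]
}}

```text
time_s: 40.25
tcp_pos: [0.4617, -0.0894, 0.1107]
orientation: [0.0, 0.624, 0.782, 0.0]
wrist_force: [-0.3, 0.2, -1.0]
opening: 1.0
gripper_force: 0.0
```

Run:
```python
from h import *
o=arm.get_obs();print(o['time_s'],o['tcp_pos'],o['orientation'])
im,P=snap('wrist')
u=proj(P,[.4625,-.0885,.02])[0].astype(int);print(u)
a=cv2.resize(im[u[1]-60:u[1]+60,u[0]-60:u[0]+60],(500,500),interpolation=cv2.INTER_CUBIC)
t,Pt=snap('top');ut=proj(Pt,[.436,-.281,.06])[0].astype(int)
b=cv2.resize(t[ut[1]-30:ut[1]+30,ut[0]-18:ut[0]+18],(300,500),interpolation=cv2.INTER_CUBIC)
cv2.imwrite('pics/w10.png',np.hstack([a,b])[:,:,::-1])
```

```text
40.25 [ 0.46174535 -0.08940752  0.11067312] [2.49661875e-04 6.23736194e-01 7.81634871e-01 1.65680512e-04]
[277 204]
```

View pics/w10.png

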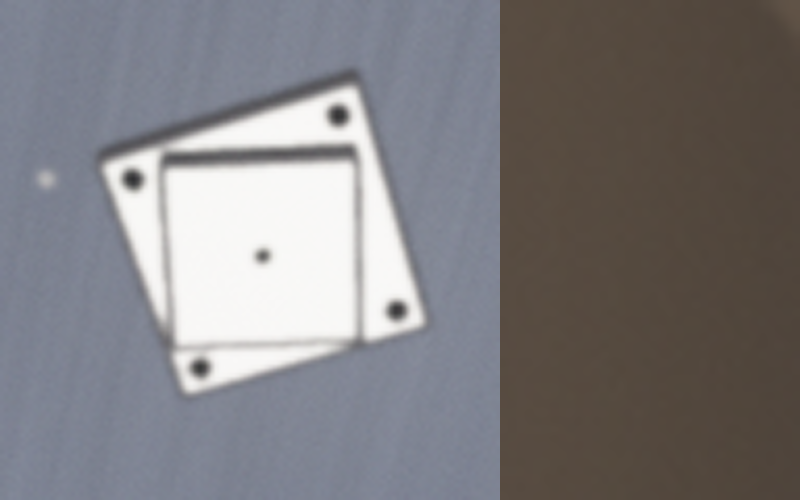

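Run:
```python
from h import *;from plan import step
P=arm.camera_params('wrist')
f=lambda L:[(217+.24*x,144+.24*y) for x,y in L]
for z,L in [(.024,[(163,165),(356,158),(360,342),(172,348)]),(.012,[(102,163),(356,85),(426,325),(186,394)])]:
    W=ray(P,f(L),z)[:,:2]*1000;r=cv2.minAreaRect(W.astype(np.float32));print(W.mean(0).round(1),r)
print('dot',ray(P,f([(262,256)]),.024))
```

```text
[464.4 -86.9] ((464.3865661621094, -86.84989166259766), (42.03850555419922, 42.10736083984375), 14.766324043273926)
[465.9 -88.2] ((465.893310546875, -88.15411376953125), (58.90311050415039, 59.036781311035156), 30.233251571655273)
dot [[ 0.4642172  -0.08700753  0.024     ]]
```

Request:
{"method": "play_rows", "body": {
  "deltas": [
    [0.003,0.008,0.2,-0.015],
    [0.003,0.008,0.4,-0.015],
    [0.003,0.008,0.6,-0.015],
    [0.003,0.008,0.7,-0.015],
    [0.003,0.008,0.75,-0.015],
    [0.003,0.008,0.767,-0.015],
    [0.003,0.008,0.767,-0.015]
  ]
}}

```text
time_s: 41.22
tcp_pos: [0.4633, -0.0877, -0.0043]
orientation: [0.0, 0.612, 0.791, 0.0]
wrist_force: [0.3, 0.2, -0.8]
opening: 0.999
gripper_force: 0.0
```

Request:
{"method": "play_rows", "body": {
  "deltas": [
    [0,0,0,0],
    [0,0,0,0],
    [0,0,0,0],
    [0,0,0,0],
    [0,0,0,0],
    [0,0,0,0],
    [0,0,0,0]
  ],
  "claw": -1
}}

```text
time_s: 42.1
tcp_pos: [0.4631, -0.0876, -0.0041]
orientation: [0.0, 0.612, 0.791, 0.0]
wrist_force: [-2.1, 0.6, 12.7]
opening: 0.488
gripper_force: 59.2
```

Request:
{"method": "play_rows", "body": {
  "deltas": [
    [0,0,-0.03,0],
    [0,0,-0.1,0],
    [0,0,-0.25,0],
    [0,0,-0.45,0],
    [0,0,-0.65,0],
    [0,0,-0.767,0],
    [0,0,-0.767,0],
    [0,0,-0.767,0]
  ]
}}

```text
time_s: 43.1
tcp_pos: [0.4623, -0.0874, 0.1099]
orientation: [-0.0, 0.612, 0.791, -0.0]
wrist_force: [-0.3, -0.1, -1.0]
opening: 0.488
gripper_force: 61.1
```

Run:
```python
from h import *;from plan import step
o=arm.get_obs();print(o['time_s'],o['tcp_pos'],o['orientation'],o['wrist_force'],o['opening'])
im,P=snap('wrist')
g=(im.min(2)>200).astype(np.uint8);n,l,s,ce=cv2.connectedComponentsWithStats(g)
for i in range(1,n):
    if s[i,4]>1500:
        y,x=np.nonzero(l==i)
        for z in (.012,.1386): print(z,s[i],cv2.minAreaRect((ray(P,np.c_[x,y],z)[:,:2]*1000).astype(np.float32)))
c=(.463,-.0877,.110,14.5)
for t in [(.6195,.1143,.115,56.3)]: c=step(c,t);print(c.round(4))
```

```text
43.1 [ 0.46234681 -0.08741613  0.10985331] [-3.25137987e-04  6.11769804e-01  7.91035769e-01 -1.15329713e-04] [-0.34723428 -0.11366963 -1.02653136] 0.4877493968709491
0.012 [ 242  168   74   60 3147] ((465.48516845703125, -87.96924591064453), (57.601436614990234, 57.596797943115234), 30.43155860900879)
0.1386 [ 242  168   74   60 3147] ((454.4438781738281, -48.55791473388672), (29.670337677001953, 29.66795539855957), 30.431583404541016)
0.012 [ 472  213   59   53 2357] ((686.5090942382812, -68.4464111328125), (55.92734909057617, 56.713470458984375), 26.78426170349121)
0.1386 [ 472  213   59   53 2357] ((568.2926025390625, -38.50175476074219), (28.808019638061523, 29.212923049926758), 26.783903121948242)
0.012 [ 239  240   78   65 4810] ((482.4546203613281, -160.42413330078125), (77.3033676147461, 75.30799102783203), 14.590433120727539)
0.1386 [ 239  240   78   65 4810] ((463.1847839355469, -85.87922668457031), (39.81874465942383, 38.790950775146484), 14.590461730957031)
  call [0.521, 0.674, -0.017, -0.182] mm 127 deg 21
  call [0.248, 0.815, -0.016, -0.183] mm 127 deg 21
[ 0.6195  0.1144  0.115  56.3259]
```

Request:
{"method": "play_rows", "body": {
  "deltas": [
    [0.1,0.13,-0.017,-0.04],
    [0.21,0.27,-0.017,-0.08],
    [0.31,0.4,-0.017,-0.11],
    [0.42,0.54,-0.017,-0.15],
    [0.521,0.674,-0.017,-0.182]
  ]
}}

```text
time_s: 43.78
tcp_pos: [0.5421, 0.0156, 0.1124]
orientation: [-0.0, 0.456, 0.89, -0.0]
wrist_force: [1.3, -0.5, -2.1]
opening: 0.49
gripper_force: 61.1
```

Request:
{"method": "play_rows", "body": {
  "deltas": [
    [0.05,0.16,-0.016,-0.04],
    [0.1,0.33,-0.016,-0.08],
    [0.15,0.49,-0.016,-0.11],
    [0.2,0.65,-0.016,-0.15],
    [0.248,0.815,-0.016,-0.183],
    [0.248,0.815,-0.016,-0.183],
    [0.248,0.815,-0.016,-0.183],
    [0.248,0.815,-0.016,-0.183]
  ]
}}

```text
time_s: 44.78
tcp_pos: [0.6187, 0.1139, 0.1151]
orientation: [-0.0, 0.29, 0.957, -0.0]
wrist_force: [-0.4, -0.1, -2.5]
opening: 0.487
gripper_force: 61.1
```

Run:
```python
from h import *
o=arm.get_obs();print(o['time_s'],o['tcp_pos'],o['orientation'],o['opening'])
im,P=snap('wrist')
for s in (.001,.002,.003):print(postfit(P,im,(.6195,.1143),(.08,.08),56.3,s,.07))
print([np.round(d['position'],4) for d in arm.mark_of('post_small','wrist')][:2])
```

```text
44.775 [0.61873429 0.11385899 0.11512724] [-2.14840180e-04  2.89721918e-01  9.57110811e-01 -2.42445353e-04] 0.48662890778709106
(array([613.  , 121.75,  55.65]), np.float64(0.0221), 3141)
(array([613.19, 121.62,  55.86]), np.float64(0.1216), 3141)
(array([613.49, 121.42,  55.95]), np.float64(0.3955), 3141)
[array([ 0.62  ,  0.111 , -0.0028])]
```

Run:
```python
from h import *
a=np.radians(56.3);tx=np.array([-np.sin(a),np.cos(a)]);ty=np.array([np.cos(a),np.sin(a)])
im,P=snap('wrist');g=im.astype(int)
m=(g[:,:,0]-g[:,:,2]>25)&(g[:,:,0]>g[:,:,1]+15)&(g[:,:,0]<200)
y,x=np.nonzero(m);W=ray(P,np.c_[x,y],.01)[:,:2]-[.6195,.1143];u=np.c_[W@tx,W@ty]*1000
k=(abs(u)<60).all(1);u=u[k]
for lo in range(-48,52,8):
    q=u[(u[:,0]>=lo)&(u[:,0]<lo+8)]
    if len(q)>20: print('x',lo,len(q),np.percentile(q[:,1],[1,99]).round(1))
for lo in range(-48,52,12):
    q=u[(u[:,1]>=lo)&(u[:,1]<lo+12)]
    if len(q)>20: print('y',lo,len(q),np.percentile(q[:,0],[1,99]).round(1))
# top view, with arm not over? check the top-camera fit again
```

```text
x -32 43 [-36.8  42.4]
x -24 261 [-36.6  41.9]
x -16 291 [-37.1  41.5]
x -8 344 [-36.9  42.1]
x 0 351 [-36.5  41.7]
x 8 344 [-37.   41.5]
x 16 436 [-36.8  41.9]
x 24 433 [-36.5  41.5]
x 32 611 [-36.9  41.3]
y -48 88 [-26.9  38.3]
y -36 616 [-26.6  39.2]
y -24 519 [-22.4  50. ]
y -12 285 [18.3 39.2]
y 0 299 [18.3 39.2]
y 12 362 [-19.6  39.2]
y 24 551 [-20.3  39.2]
y 36 403 [-29.9  39.2]
```

Request:
{"method": "play_rows", "body": {
  "deltas": [
    [-0.009,0.006,0.1,0],
    [-0.009,0.006,0.22,0],
    [-0.009,0.006,0.34,0],
    [-0.009,0.006,0.42,0],
    [-0.009,0.006,0.45,0],
    [-0.009,0.006,0.46,0],
    [-0.009,0.006,0.466,0],
    [-0.009,0.006,0.466,0]
  ]
}}

```text
time_s: 45.92
tcp_pos: [0.6211, 0.1146, 0.0458]
orientation: [0.0, 0.289, 0.957, 0.0]
wrist_force: [0.0, -0.1, -2.6]
opening: 0.494
gripper_force: 61.1
```

Request:
{"method": "play_rows", "body": {
  "deltas": [
    [0,0,0.004,0],
    [0,0,0.006,0],
    [0,0,0.006,0]
  ]
}}

```text
time_s: 46.3
tcp_pos: [0.6207, 0.1145, 0.0445]
orientation: [-0.0, 0.289, 0.957, 0.0]
wrist_force: [1.0, -0.5, -1.7]
opening: 0.487
gripper_force: 61.1
```

Request:
{"method": "play_rows", "body": {
  "deltas": [
    [0,0,0.003,0],
    [0,0,0.005,0],
    [0,0,0.005,0]
  ]
}}

```text
time_s: 46.68
tcp_pos: [0.6208, 0.1145, 0.0441]
orientation: [0.0, 0.289, 0.957, 0.0]
wrist_force: [-2.7, -0.5, 5.2]
opening: 0.487
gripper_force: 61.9
```

Request:
{"method": "play_rows", "body": {
  "deltas": [
    [0,0,0,0],
    [0,0,0,0],
    [0,0,0,0],
    [0,0,0,0],
    [0,0,0,0],
    [0,0,0,0]
  ],
  "claw": 1
}}

```text
time_s: 47.42
tcp_pos: [0.6208, 0.1145, 0.0437]
orientation: [0.0, 0.289, 0.957, 0.0]
wrist_force: [-0.6, -0.5, -0.4]
opening: 0.996
gripper_force: 0.0
```

Run:
```python
from plan import step
c=(.6211,.1144,.0435,56.3)
for t in [(.6211,.1144,.11,56.3),(.4646,-.0885,.10,30.4)]: c=step(c,t);print(c.round(4))
```

```text
call [0.0, 0.0, -0.443, -0.0] mm 66 deg 0
[ 0.6211  0.1144  0.11   56.3   ]
  call [0.059, -0.852, 0.033, 0.113] mm 128 deg 13
  call [-0.134, -0.844, 0.033, 0.113] mm 128 deg 13
[ 0.4646 -0.0885  0.1    30.4023]
```

Request:
{"method": "play_rows", "body": {
  "deltas": [
    [0,0,-0.05,0],
    [0,0,-0.15,0],
    [0,0,-0.3,0],
    [0,0,-0.443,0],
    [0,0,-0.443,0]
  ]
}}

```text
time_s: 48.05
tcp_pos: [0.6224, 0.1147, 0.1129]
orientation: [0.002, 0.289, 0.957, 0.001]
wrist_force: [-0.9, -0.0, -0.3]
opening: 0.999
gripper_force: 0.0
```

Request:
{"method": "play_rows", "body": {
  "deltas": [
    [0.01,-0.21,0.01,0.03],
    [0.03,-0.43,0.02,0.06],
    [0.04,-0.64,0.03,0.09],
    [0.059,-0.852,0.033,0.113]
  ]
}}

```text
time_s: 48.55
tcp_pos: [0.5417, 0.0122, 0.1049]
orientation: [-0.0, 0.396, 0.918, -0.0]
wrist_force: [-0.2, 0.2, 0.3]
opening: 0.999
gripper_force: 0.0
```

Request:
{"method": "play_rows", "body": {
  "deltas": [
    [-0.03,-0.21,0.01,0.03],
    [-0.07,-0.43,0.02,0.06],
    [-0.1,-0.64,0.03,0.09],
    [-0.134,-0.844,0.033,0.113],
    [-0.134,-0.844,0.033,0.113],
    [-0.134,-0.844,0.033,0.113],
    [-0.134,-0.844,0.033,0.113]
  ]
}}

```text
time_s: 49.42
tcp_pos: [0.4651, -0.088, 0.1002]
orientation: [0.0, 0.496, 0.868, 0.0]
wrist_force: [0.8, -0.2, -0.1]
opening: 1.004
gripper_force: 0.0
```

Run:
```python
from h import *
o=arm.get_obs();print(o['time_s'],o['tcp_pos'],o['orientation'])
im,P=snap('wrist')
g=(im.min(2)>150).astype(np.uint8);n,l,s,ce=cv2.connectedComponentsWithStats(g)
for i in range(1,n):
    if s[i,4]>1500:
        y,x=np.nonzero(l==i);print(s[i],cv2.minAreaRect((ray(P,np.c_[x,y],.012)[:,:2]*1000).astype(np.float32)))
```

```text
49.425 [ 0.46508681 -0.08796582  0.10023308] [1.02794558e-04 4.95701724e-01 8.68492818e-01 1.19837025e-04]
[ 244  175   67   62 3985] ((465.42919921875, -88.29884338378906), (59.998680114746094, 58.7555046081543), 30.5714054107666)
[ 452  272   59   50 2274] ((695.0889282226562, -66.43597412109375), (58.33311080932617, 59.71913146972656), 44.99742889404297)
```

Request:
{"method": "play_rows", "body": {
  "deltas": [
    [0,0,0.2,0],
    [0,0,0.4,0],
    [0,0,0.6,0],
    [0,0,0.72,0],
    [0,0,0.78,0],
    [0,0,0.8,0],
    [0,0,0.8,0]
  ]
}}

```text
time_s: 50.35
tcp_pos: [0.4649, -0.0886, -0.0194]
orientation: [0.0, 0.496, 0.868, 0.0]
wrist_force: [-0.0, 1.0, 0.3]
opening: 0.995
gripper_force: 0.0
```

Request:
{"method": "play_rows", "body": {
  "deltas": [
    [0,0,0,0],
    [0,0,0,0],
    [0,0,0,0],
    [0,0,0,0],
    [0,0,0,0],
    [0,0,0,0],
    [0,0,0,0]
  ],
  "claw": -1
}}

```text
time_s: 51.22
tcp_pos: [0.4649, -0.0886, -0.0187]
orientation: [0.0, 0.496, 0.868, 0.001]
wrist_force: [-3.3, 0.7, 14.7]
opening: 0.699
gripper_force: 61.2
```

Request:
{"method": "play_rows", "body": {
  "deltas": [
    [0,0,-0.03,0],
    [0,0,-0.1,0],
    [0,0,-0.25,0],
    [0,0,-0.45,0],
    [0,0,-0.65,0],
    [0,0,-0.867,0],
    [0,0,-0.867,0],
    [0,0,-0.867,0]
  ]
}}

```text
time_s: 52.22
tcp_pos: [0.4639, -0.0882, 0.1099]
orientation: [-0.0, 0.496, 0.868, 0.0]
wrist_force: [0.4, 0.7, -4.8]
opening: 0.698
gripper_force: 65.9
```

Run:
```python
from h import *;from plan import step
o=arm.get_obs();print(o['time_s'],o['tcp_pos'],o['orientation'],o['wrist_force'],o['opening'])
im,P=snap('wrist')
g=(im.min(2)>200).astype(np.uint8);n,l,s,ce=cv2.connectedComponentsWithStats(g)
for i in range(1,n):
    if s[i,4]>2500:
        y,x=np.nonzero(l==i)
        print(s[i],cv2.minAreaRect((ray(P,np.c_[x,y],.1415)[:,:2]*1000).astype(np.float32)))
c=(.4646,-.0885,.110,30.4)
for t in [(.6265,.2902,.115,67.3)]: c=step(c,t);print(c.round(4))
```

```text
52.225 [ 0.46393547 -0.08821904  0.10985957] [-3.60537354e-04  4.96217351e-01  8.68198254e-01  3.46958022e-05] [ 0.44468621  0.70589154 -4.81230361] 0.6975633416826583
[  220   226   117    96 10179] ((464.5082092285156, -86.86853790283203), (57.30326461791992, 56.653629302978516), 30.520973205566406)
  call [0.544, 0.736, -0.011, -0.107] mm 137 deg 12
  call [0.375, 0.835, -0.011, -0.108] mm 137 deg 12
  call [0.187, 0.896, -0.011, -0.107] mm 137 deg 12
[ 0.6265  0.2902  0.115  67.2985]
```

Request:
{"method": "play_rows", "body": {
  "deltas": [
    [0.11,0.15,-0.011,-0.02],
    [0.22,0.29,-0.011,-0.04],
    [0.33,0.44,-0.011,-0.06],
    [0.44,0.59,-0.011,-0.09],
    [0.544,0.736,-0.011,-0.107]
  ]
}}

```text
time_s: 52.9
tcp_pos: [0.5189, 0.0397, 0.1118]
orientation: [-0.0, 0.399, 0.917, -0.0]
wrist_force: [-0.1, 0.4, -3.8]
opening: 0.698
gripper_force: 65.9
```

Request:
{"method": "play_rows", "body": {
  "deltas": [
    [0.08,0.17,-0.011,-0.02],
    [0.15,0.33,-0.011,-0.04],
    [0.22,0.5,-0.011,-0.06],
    [0.3,0.67,-0.011,-0.09],
    [0.375,0.835,-0.011,-0.108]
  ]
}}

```text
time_s: 53.52
tcp_pos: [0.5726, 0.1658, 0.1135]
orientation: [-0.0, 0.298, 0.954, 0.0]
wrist_force: [-0.6, -0.0, -4.9]
opening: 0.696
gripper_force: 65.9
```

Request:
{"method": "play_rows", "body": {
  "deltas": [
    [0.04,0.18,-0.011,-0.02],
    [0.08,0.36,-0.011,-0.04],
    [0.11,0.54,-0.011,-0.06],
    [0.15,0.72,-0.011,-0.09],
    [0.187,0.896,-0.011,-0.107],
    [0.187,0.896,-0.011,-0.107],
    [0.187,0.896,-0.011,-0.107],
    [0.187,0.896,-0.011,-0.107]
  ]
}}

```text
time_s: 54.52
tcp_pos: [0.6259, 0.2892, 0.1152]
orientation: [-0.0, 0.197, 0.98, -0.0]
wrist_force: [-0.1, 0.5, -3.1]
opening: 0.698
gripper_force: 66.0
```

Run:
```python
from h import *
o=arm.get_obs();print(o['time_s'],o['tcp_pos'],o['orientation'],o['opening'])
a=np.radians(67.3);tx=np.array([-np.sin(a),np.cos(a)]);ty=np.array([np.cos(a),np.sin(a)])
im,P=snap('wrist');g=im.astype(int)
m=(g[:,:,0]-g[:,:,2]>25)&(g[:,:,0]>g[:,:,1]+15)&(g[:,:,0]<200)
y,x=np.nonzero(m);W=ray(P,np.c_[x,y],.01)[:,:2]-[.6265,.2902];u=np.c_[W@tx,W@ty]*1000
u=u[(abs(u)<60).all(1)]
for lo in range(-48,52,12):
    q=u[(u[:,0]>=lo)&(u[:,0]<lo+12)]
    if len(q)>20: print('x',lo,len(q),np.percentile(q[:,1],[1,99]).round(1))
for lo in range(-48,52,12):
    q=u[(u[:,1]>=lo)&(u[:,1]<lo+12)]
    if len(q)>20: print('y',lo,len(q),np.percentile(q[:,0],[1,99]).round(1))
```

```text
54.525 [0.62587295 0.28920876 0.11522892] [-5.31964653e-05  1.96739396e-01  9.80455744e-01 -3.75746808e-04] 0.69833624182221
x -24 96 [-43.9  49.7]
x -12 394 [-44.5  50.3]
x 0 435 [-44.1  50.4]
x 12 539 [-44.3  50.3]
x 24 752 [-44.1  49.9]
x 36 1109 [-43.7  49.9]
y -48 500 [-14.2  47.2]
y -36 533 [-14.2  47.2]
y -24 284 [27.7 47.2]
y -12 287 [27.7 47.2]
y 0 286 [27.7 47.2]
y 12 286 [27.7 47.2]
y 24 351 [-12.1  47.2]
y 36 620 [-14.2  47.2]
y 48 178 [-13.1  46.5]
```

Request:
{"method": "play_rows", "body": {
  "deltas": [
    [-0.007,0.01,0.1,0],
    [-0.007,0.01,0.22,0],
    [-0.007,0.01,0.34,0],
    [-0.007,0.01,0.43,0],
    [-0.007,0.01,0.46,0],
    [-0.007,0.01,0.475,0],
    [-0.007,0.01,0.48,0],
    [-0.007,0.01,0.48,0]
  ]
}}

```text
time_s: 55.58
tcp_pos: [0.6278, 0.2914, 0.0438]
orientation: [0.0, 0.196, 0.981, 0.0]
wrist_force: [0.4, 0.1, -3.8]
opening: 0.695
gripper_force: 66.0
```

Request:
{"method": "play_rows", "body": {
  "deltas": [
    [0,0,0.004,0],
    [0,0,0.008,0],
    [0,0,0.008,0]
  ]
}}

```text
time_s: 55.95
tcp_pos: [0.6274, 0.2913, 0.0421]
orientation: [-0.0, 0.196, 0.981, 0.0]
wrist_force: [0.2, 0.1, -3.9]
opening: 0.696
gripper_force: 66.0
```

Request:
{"method": "play_rows", "body": {
  "deltas": [
    [0,0,0.003,0],
    [0,0,0.005,0],
    [0,0,0.005,0]
  ]
}}

```text
time_s: 56.32
tcp_pos: [0.6275, 0.2913, 0.0416]
orientation: [0.0, 0.196, 0.981, 0.0]
wrist_force: [-1.4, -0.1, 0.2]
opening: 0.694
gripper_force: 66.5
```

Contact has begun. A touch lower, then release, lift and swing away so the top camera can check everything.

Request:
{"method": "play_rows", "body": {
  "deltas": [
    [0,0,0.002,0],
    [0,0,0.003,0],
    [0,0,0.003,0]
  ]
}}

```text
time_s: 56.7
tcp_pos: [0.6275, 0.2914, 0.0416]
orientation: [0.0, 0.196, 0.981, 0.0]
wrist_force: [-4.4, -0.9, 6.1]
opening: 0.694
gripper_force: 67.1
```

Request:
{"method": "play_rows", "body": {
  "deltas": [
    [0,0,0,0],
    [0,0,0,0],
    [0,0,0,0],
    [0,0,0,0],
    [0,0,0,0],
    [0,0,0,0]
  ],
  "claw": 1
}}

```text
time_s: 57.45
tcp_pos: [0.6275, 0.2913, 0.0408]
orientation: [-0.0, 0.196, 0.981, 0.0]
wrist_force: [0.2, -0.1, 0.6]
opening: 1.0
gripper_force: 0.0
```

Request:
{"method": "play_rows", "body": {
  "deltas": [
    [0,0,-0.05,0],
    [0,0,-0.2,0],
    [0,0,-0.45,0],
    [0,0,-0.7,0],
    [0,0,-0.9,0],
    [0,0,-0.9,0]
  ]
}}

```text
time_s: 58.2
tcp_pos: [0.6292, 0.2917, 0.1795]
orientation: [0.002, 0.196, 0.981, 0.002]
wrist_force: [-0.1, -0.3, 0.5]
opening: 1.001
gripper_force: 0.0
```

Request:
{"method": "play_rows", "body": {
  "deltas": [
    [0.2,0.2,0,0],
    [0.4,0.4,0,0],
    [0.6,0.6,0,0],
    [0.8,0.8,0,0],
    [1.0,1.0,0,0]
  ]
}}

```text
time_s: 58.82
tcp_pos: [0.5457, 0.4884, 0.1751]
orientation: [-0.0, 0.196, 0.981, -0.0]
wrist_force: [0.2, -0.2, 0.4]
opening: 1.002
gripper_force: 0.0
```

Request:
{"method": "play_rows", "body": {
  "deltas": [
    [0.2,0.2,0,0],
    [0.4,0.4,0,0],
    [0.6,0.6,0,0],
    [0.8,0.8,0,0],
    [1.0,1.0,0,0],
    [1.0,1.0,0,0]
  ]
}}

```text
time_s: 59.58
tcp_pos: [0.4615, 0.6874, 0.1736]
orientation: [-0.002, 0.193, 0.981, -0.0]
wrist_force: [-0.6, 0.9, -0.4]
opening: 1.005
gripper_force: 0.0
```

Run:
```python
from h import *
o=arm.get_obs();print(o['time_s'],o['tcp_pos'],o['wrist_force'])
im,P=snap('top')
g=(im.min(2)>140).astype(np.uint8);n,l,s,ce=cv2.connectedComponentsWithStats(g)
for i in range(1,n):
    if s[i,4]>250:
        y,x=np.nonzero(l==i);r=cv2.minAreaRect((ray(P,np.c_[x,y],.072)[:,:2]*1000).astype(np.float32))
        print(s[i,4],np.round(r[0],1),np.round(r[1],1),round(r[2],1))
for n,c0,sz,y in [('pipe',(.6284,-.0543),(.084,.084),16.5),('obl',(.4367,-.281),(.12,.084),-14.6),('small',(.6195,.1143),(.08,.08),56.3),('sq',(.6265,.2902),(.096,.096),67.3),('psm',(.4444,.2645),(.074,.074),19.2)]: print(n,postfit(P,im,c0,sz,y,.002,max(sz)*.72))
```

```text
59.575 [0.46151281 0.68740713 0.17360447] [-0.60922874  0.87221206 -0.3996817 ]
699 [ 759.8 -202.9] [104.  113.3] 69.2
997 [626.7 290.6] [58. 59.] 67.2
509 [631.1 -55.1] [43.1 46.2] 89.8
519 [622.4 113.1] [41.1 46.1] 56.1
451 [547.1 467.9] [34.2 64.1] 17.3
1649 [ 436.6 -281.6] [52.9 92.9] 75.3
276 [446.9 264.9] [34.3 29.8] 0.0
pipe (array([628.49, -54.58,  16.44]), np.float64(0.1466), 845)
obl (array([ 436.56, -279.84,  -14.31]), np.float64(0.0832), 792)
small (array([619.24, 114.  ,  56.  ]), np.float64(0.1126), 682)
sq (array([626.25, 290.09,  67.01]), np.float64(0.1144), 873)
psm (array([444.5 , 264.67,  19.08]), np.float64(0.1622), 806)
```

The top view puts every plate within about 3 mm of its tube's axis (8 mm allowed), with the straight sides square to the tubes. The arm is clear of everything, so I'm handing in.

```bash
python3 -c "
from h import *
print(arm.job_done())"
```

```text
the job is handed in; nothing more can be done
None
```

All five head plates are on their matching posts, each within about 3 mm of its tube's axis by the last top-camera check, and the job is handed in at about 60 s; no verdict came back.

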